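# Set up the dosing bench: turn the washed pots mouth-up and sort the syringes

## Robot

A 7-joint arm with a two-finger parallel gripper is mounted at the origin on the work surface; the furniture and walls round the work are solid. World frame = base frame: x ahead of the robot, y to its left, z up, the work surface at z = 0. Lengths are in m, angles in rad, forces in N, time in s.
With the tool pointing down it reaches from about 0.35 to 0.9 m from the base axis. Payload 8.1 kg.
Tool frame: the origin (TCP) lies midway between the tips of the shut fingers; the grasp point (between the pads) lies 19 mm behind it; z points along the fingers, y is the line along which they close (so a half turn about z gives the same grasp; the last joint's range is limited). The gripper opens to 92 mm and grips with 3 to 60 N. Pads are 19 mm wide; open, the fingers measure 130 mm over their backs; the gripper's body (75 mm by 190 mm) begins 47 mm behind the grasp point.
Start: joints at [1.044, 0.434, 0.025, 1.573, -0.012, 1.134, -0.075], TCP at [0.257, -0.57, 0.227] pointing down, gripper open.
Joint ranges: [-2.62, 2.62], [-0.44, 2.09], [-1.27, 1.32], [0.08, 2.57], [-1.32, 4.46], [0.12, 2], [-2.74, 2.74]. Speed limits (rad/s): [2.22, 2.22, 3.01, 3.01, 3.14, 3.14, 3.14].

## Interface

Orientations are given as a rotation vector (axis times angle).
In Python, from cell import observe, get_image, camera_model, sign_off, recognise, silhouettes gives the robot as it stands.
- The arm moves only by the tool apply_moves, never from a script. Its argument "motion" is a list of rows, each an object of numbers: "x", "y", "z": the shift along the world's x, y, z in cm; "yaw": the turn about the world's z in degrees; "hand": the opening, from -1 (shut) to 1 (fully open), so that 0 is half open. In form: [{"x": .., "y": .., "z": .., "yaw": .., "hand": ..}, ...]. A call has 1 to 10 rows; each row is the pose to reach, as a shift and turn from the pose commanded when the call began; what a row does not reach only later rows make up. A row lasts 1/8 s, in which the tool goes at most 62.5 mm and 10.7 degrees, less where a joint would pass 70% of its speed; a pose out of reach is approached as far as the arm can. A call with a gripper value outside its range is refused whole. The fingers move at their own pace and stop on an object; "newtons" is the grip in N (left out, the last holds). Time passes only in rows, so rows that repeat a pose let the fingers close. It gives the time, the measured TCP pose, the force, the opening and the grip force at its end, in the units of the state.
- observe(): the state, without advancing time (a new reading comes with each control period).
- get_image(name): name is "scene" or "top" or "wrist"; returns the picture (420x560x3 uint8, blue, green, red); there is no depth.
- camera_model(name): a dict with "camera_matrix" (3x3 intrinsics, pixels), "T" (4x4, takes a point from camera to world coordinates). Camera axes: x right, y up, looking along -z (the intrinsics and any distortion apply to the point x, -y, -z); pixel columns grow to the right and rows downward; lengths in m; the calibration is good to about 2 mm. A picture is of the moment at which its call begins: read the wrist's pose just before it. camera_model takes no time and is no camera call; for the wrist camera it gives the pose at the moment of the call.
- sign_off(): hands the job in; it is judged then, once.
Trained networks look in the newest picture that a camera, given by its name, has taken for a name from the list of things; names that differ only in an ending like _2 or _b are one class to them, and where a whole thing is asked for, a point or a joint stands for the part that bears it (a point fixed in the world has none). Each returns a list of dicts, best first, with "p" (0 to 1); they miss things now and then, are a little off and sometimes report something else, mostly with a low value. They report only what shows in the picture. A call takes as long as a camera call. They do not tell look-alikes from the thing itself.
- recognise(query, camera): "rect" ([left, top, right, bottom] in pixels, round what is visible of it).
- silhouettes(query, camera): "mask" (420x560 bool, what is visible of it) and "rect" ([left, top, right, bottom] in pixels, round what is visible of it).
The state is a dict: "clock": time; "joints": joint angles; "dq": joint speeds; "joint_efforts": joint torques, N m; "position": TCP position; "ee_rot": TCP orientation; "force": force on the tool from outside, world axes, zero at the start; "ft_torque": the same for the moment, N m; "width": opening from 0.0 (shut) to 1.0 (fully open); "gripper_force": force on a finger pad.
Only numpy, scipy, OpenCV 4.12 (cv2) and the standard library are available. Lean on these libraries where they do the work, as an engineer would, in place of code of your own. Each camera call takes 0.05 s, during which the arm holds its last target. There are 200 camera calls.

## Task

Get the bench ready for the next dosing round. Take the lab timer, which is in the way, out of the cream tray and lay it on the bench, clear of the tray and the yellow box; turn the washed square pots over so that both stand mouth-up on the draining mat; lay the drawn syringes (plunger pulled out) flat in the cream tray and put the spent ones (plunger pushed home) into the yellow discard box, without shifting any plunger. Leave the hand loupe where it lies.

Things in the scene. Friction and masses are not known exactly. Their poses are not given: they have to be found in the camera images.
- pot_1: square white plastic sample pot, 56 x 56 mm outside, 75 mm tall, walls and base 3 mm, thin green band round its mouth, about 60 g, open at one end. Origin at the centre of its MOUTH; its z axis runs from the mouth to the closed base (so z points up while the pot stands mouth-down and straight down once it stands mouth-up); x and y are square to its side faces. It starts mouth-down on the drain mat
- pot_2: square white plastic sample pot, 56 x 56 mm outside, 75 mm tall, walls and base 3 mm, thin green band round its mouth, about 60 g, open at one end. Origin at the centre of its MOUTH; its z axis runs from the mouth to the closed base (so z points up while the pot stands mouth-down and straight down once it stands mouth-up); x and y are square to its side faces. It starts mouth-down on the drain mat; the same as pot_1
- pot_1_center (a point): centre of pot_1, halfway between mouth and base on its axis (37.5 mm from each)
- pot_2_center (a point): centre of pot_2, halfway between mouth and base on its axis (37.5 mm from each)
- drain_mat: blue-grey ribbed draining mat, fixed, 150 mm (x) by 280 mm (y), 2 mm thick; origin at the centre of its underside
- tray: cream sorting tray, fixed, 171 mm (x) by 241 mm (y), open top, rim 30 mm high; inner floor 3 mm above the bench, 148 mm (x) by 216 mm (y) inside; origin at the centre of its underside. Its long side points away from the robot. Tray and box stand to the left and right of the mat, either way round
- discard_box: yellow open discard box with red end plates, fixed, 130 mm (x) by 180 mm (y), 55 mm high, walls 4 mm, floor 4 mm, its long side (y) pointing away from the robot; origin at the centre of its underside
- timer: white lab timer with a grey display and four small coloured keys, lying flat in the tray at the start, face up, 66 mm (x) by 62 mm (y), body 15 mm and keys 17 mm high, 60 g; origin at the centre of its underside, z up
- syringe_a: syringe without needle, lying flat on the bench at the start, 19 mm diameter clear barrel 75 mm long, blue plunger; finger flange 32 mm wide at x = -39 mm, nozzle tip at x = +47.5 mm; the plunger's thumb disc ends at x = -53.5 mm when pushed home and up to 45 mm further out when drawn. Its x axis runs along the barrel towards the nozzle; origin under the middle of the barrel, 9.5 mm below the barrel's axis when it lies flat. May be absent (None)
- syringe_a_barrel (a point): middle of the barrel of syringe_a, on its axis: the place to grip, across the 19 mm barrel
- syringe_a_plunger (a joint): how far the plunger of syringe_a is out, m: 0 to 0.002 pushed home (spent), 0.030 to 0.042 drawn out; it moves stiffly (3 N) and stays where it is left
- syringe_b: syringe without needle, lying flat on the bench at the start, 19 mm diameter clear barrel 75 mm long, blue plunger; finger flange 32 mm wide at x = -39 mm, nozzle tip at x = +47.5 mm; the plunger's thumb disc ends at x = -53.5 mm when pushed home and up to 45 mm further out when drawn. Its x axis runs along the barrel towards the nozzle; origin under the middle of the barrel, 9.5 mm below the barrel's axis when it lies flat. May be absent (None)
- syringe_b_barrel (a point): middle of the barrel of syringe_b, on its axis: the place to grip, across the 19 mm barrel
- syringe_b_plunger (a joint): how far the plunger of syringe_b is out, m: 0 to 0.002 pushed home (spent), 0.030 to 0.042 drawn out; it moves stiffly (3 N) and stays where it is left
- syringe_c: syringe without needle, lying flat on the bench at the start, 19 mm diameter clear barrel 75 mm long, blue plunger; finger flange 32 mm wide at x = -39 mm, nozzle tip at x = +47.5 mm; the plunger's thumb disc ends at x = -53.5 mm when pushed home and up to 45 mm further out when drawn. Its x axis runs along the barrel towards the nozzle; origin under the middle of the barrel, 9.5 mm below the barrel's axis when it lies flat. May be absent (None)
- syringe_c_barrel (a point): middle of the barrel of syringe_c, on its axis: the place to grip, across the 19 mm barrel
- syringe_c_plunger (a joint): how far the plunger of syringe_c is out, m: 0 to 0.002 pushed home (spent), 0.030 to 0.042 drawn out; it moves stiffly (3 N) and stays where it is left
- syringe_d: syringe without needle, lying flat on the bench at the start, 19 mm diameter clear barrel 75 mm long, blue plunger; finger flange 32 mm wide at x = -39 mm, nozzle tip at x = +47.5 mm; the plunger's thumb disc ends at x = -53.5 mm when pushed home and up to 45 mm further out when drawn. Its x axis runs along the barrel towards the nozzle; origin under the middle of the barrel, 9.5 mm below the barrel's axis when it lies flat. May be absent (None)
- syringe_d_barrel (a point): middle of the barrel of syringe_d, on its axis: the place to grip, across the 19 mm barrel
- syringe_d_plunger (a joint): how far the plunger of syringe_d is out, m: 0 to 0.002 pushed home (spent), 0.030 to 0.042 drawn out; it moves stiffly (3 N) and stays where it is left
- loupe: black folding hand loupe, 33 x 72 x 9 mm, lying on the bench in front of the mat, a bystander; its 72 mm run along its own y; origin under its centre. (A roll of tape, a petri dish and other small clutter lie nearer the robot, none of it beyond x = 0.31 m for y between -0.25 and 0.25 m)
Mind the look-alikes: they are no part of the job. Leave any purple look-alike of the syringe_b alone.

How it is judged:
On the way:
1. the lab timer is out of the tray and lies on the bench ((x of timer in the frame of tray above 0.12 m or x of timer in the frame of tray below -0.12 m or y of timer in the frame of tray above 0.155 m or y of timer in the frame of tray below -0.155 m) and (x of timer in the frame of discard_box above 0.1 m or x of timer in the frame of discard_box below -0.1 m or y of timer in the frame of discard_box above 0.125 m or y of timer in the frame of discard_box below -0.125 m) and height (world z) of timer between -0.004 and 0.025 m and linear speed of timer below 0.05 m/s), for 0.2 s.
At the end, for the whole second after the job is handed in: Timer lying on the bench, clear of tray and box. Both pots mouth-up (0.1 rad) on the mat, centres 10 mm inside its edges. Drawn syringes flat in the tray (barrel middle under 22 mm), plungers over 22 mm out; spent ones down in the box (under 40 mm), plungers under 8 mm out. All at rest (all of step 1 and angle between each of pot_1, pot_2's own z axis and vertical above 3.04 rad and height (world z) of pot_1 between 0.072 and 0.082 m and linear speed of each of pot_1, pot_2, syringe_a, syringe_b, syringe_c, syringe_d below 0.03 m/s and x of pot_1_center in the frame of drain_mat between -0.065 and 0.065 m and y of pot_1_center in the frame of drain_mat between -0.13 and 0.13 m and height (world z) of pot_2 between 0.072 and 0.082 m and x of pot_2_center in the frame of drain_mat between -0.065 and 0.065 m and y of pot_2_center in the frame of drain_mat between -0.13 and 0.13 m and x of syringe_a_barrel in the frame of tray between -0.07 and 0.07 m and y of syringe_a_barrel in the frame of tray between -0.104 and 0.104 m and z of each of syringe_a_barrel, syringe_d_barrel in the frame of tray below 0.022 m and value of joint each of syringe_a_plunger, syringe_d_plunger above 0.022 m and x of syringe_b_barrel in the frame of discard_box between -0.061 and 0.061 m and y of syringe_b_barrel in the frame of discard_box between -0.086 and 0.086 m and z of each of syringe_b_barrel, syringe_c_barrel in the frame of discard_box below 0.04 m and value of joint each of syringe_b_plunger, syringe_c_plunger below 0.008 m and x of syringe_c_barrel in the frame of discard_box between -0.061 and 0.061 m and y of syringe_c_barrel in the frame of discard_box between -0.086 and 0.086 m and x of syringe_d_barrel in the frame of tray between -0.07 and 0.07 m and y of syringe_d_barrel in the frame of tray between -0.104 and 0.104 m); the robot touches nothing.
It fails at once if the hand loupe is shifted more than 3 cm (distance of loupe from where it was at the start of the episode above 0.03 m).
Of syringe_a, syringe_b, syringe_c, syringe_d only 2 to 4 are there at a start; the rules pass over those that are not, and their reading is None.
At some moment in a run one of pot_1, pot_2, syringe_a, syringe_b, syringe_c, syringe_d may be knocked a few centimetres aside while the robot is not near it.
Once in a run the grip may slacken for a moment while it holds something.
It also fails if it takes over 210 s, if anything falls off the work surface, if the arm or the gripper's body presses on something with over 40 N, if the wrist force passes 120 N, or if a joint passes its speed limit or range.

## Working session

There is one attempt and no reset: what is moved stays moved. The work goes in short steps, Python scripts to look and compute and a tool call to move; the robot and the scene stay as the last step left them, time stands still between calls to the robot, and variables do not carry over. Pictures are saved under pics/ and viewed, at most 14 in all, crops included, and the job is handed in when it is done.

Besides the shell and the picture viewer there is one more tool, called as name([rows], argument=value, ...), one row to a line, values as JSON. apply_moves: Moves the arm, as the interface text tells. Its arguments: {"type":"object","properties":{"motion":{"type":"array","items":{"type":"object","properties":{"x":{"type":"number"},"y":{"type":"number"},"z":{"type":"number"},"yaw":{"type":"number"},"hand":{"type":"number"}}}},"newtons":{"type":"number"}},"required":["motion"]}

```bash
mkdir -p pics; ls
python3 - <<'E'
from cell import *
import cv2,numpy as np
s=observe();print(s)
for n in("top","scene"):
    im=get_image(n);cv2.imwrite(f"pics/{n}0.png",im)
    c=camera_model(n);print(n,np.round(c["camera_matrix"],1).tolist(),np.round(c["T"],3).tolist(),[k for k in c])
E
```

```text
pics
{'clock': 0.0, 'joints': array([ 1.04440419,  0.43521545,  0.02497823,  1.57408578, -0.01158617,
        1.13402875, -0.07511514]), 'dq': array([-2.20281769e-04, -1.32685940e-03,  8.87213460e-04,  7.50062902e-04,
        1.26062575e-04,  1.34494338e-05, -1.98723123e-04]), 'joint_efforts': array([-1.28636479e-03, -6.67845798e+01,  9.84504707e-01, -3.14456534e+01,
       -6.05496881e-02,  4.29500733e-02,  1.50010801e-04]), 'position': array([ 0.25674022, -0.56926562,  0.22595411]), 'ee_rot': array([-3.06987313e+00, -6.60273372e-01,  7.66870955e-04]), 'force': array([ 0.73557287,  0.49976065, -0.27224336]), 'ft_torque': array([-0.03090586,  0.01056475, -0.04165154]), 'gripper_force': 0.0, 'width': 1.0011490804704097}
top [[461.9, 0.0, 280.3], [0.0, 461.9, 212.1], [0.0, 0.0, 1.0]] [[-0.008, 0.986, -0.167, 0.201], [-1.0, -0.012, -0.023, -0.014], [-0.025, 0.167, 0.986, 1.084], [0.0, 0.0, 0.0, 1.0]] ['camera_matrix', 'T']
scene [[432.0, 0.0, 279.0], [0.0, 432.0, 206.1], [0.0, 0.0, 1.0]] [[-0.694, 0.549, -0.465, -0.186], [-0.72, -0.544, 0.432, 0.493], [-0.016, 0.634, 0.773, 0.967], [0.0, 0.0, 0.0, 1.0]] ['camera_matrix', 'T']
```

View pics/top0.png

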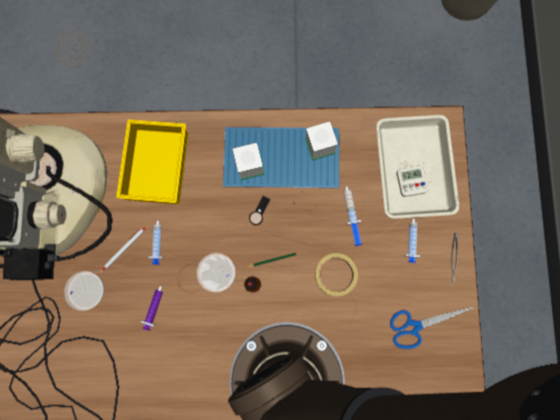

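```bash
cat > h.py <<'E'
from cell import *
import cv2,numpy as np
def ray(cam,px):
    c=camera_model(cam);K=c["camera_matrix"];T=c["T"]
    d=np.linalg.inv(K)@np.array([px[0],px[1],1.]);d=np.array([d[0],-d[1],-d[2]])
    return T[:3,3],T[:3,:3]@d
def at(cam,px,z):
    o,d=ray(cam,px);return (o+d*(z-o[2])/d[2])
def proj(cam,p):
    c=camera_model(cam);T=c["T"];q=T[:3,:3].T@(np.asarray(p)-T[:3,3]);q=c["camera_matrix"]@np.array([q[0],-q[1],-q[2]]);return q[:2]/q[2]
def box(cam,mask,z):
    """minimum rectangle of a mask, dropped on the plane z"""
    cn=max(cv2.findContours(mask.astype(np.uint8),0,1)[0],key=cv2.contourArea)[:,0]
    w=np.array([at(cam,p,z)[:2] for p in cn],np.float32)
    return cv2.minAreaRect(w*1000)
E
python3 - <<'E'
from h import *
get_image("top")
for q,z in (("pot_1",.077),("syringe_a",.0095),("timer",.015),("tray",.03),("discard_box",.055),("drain_mat",.002),("loupe",.009)):
    for r in silhouettes(q,"top"):
        if r["p"]>.2:
            b=box("top",r["mask"],z);print(q,round(r["p"],2),np.round(r["rect"]),np.round(b[0]),np.round(b[1]),round(b[2],1))
E
```

```text
pot_1 0.92 [301. 122. 336. 157.] [535. -83.] [77. 67.] 17.3
pot_1 0.58 [234. 144. 263. 179.] [490.  82.] [76. 56.] 13.7
pot_1 0.33 [341. 188. 360. 247.] [ 360. -148.] [127.  20.] 9.6
syringe_a 0.93 [143. 285. 162. 331.] [163. 307.] [25. 97.] 75.8
syringe_a 0.82 [150. 226. 164. 266.] [311. 305.] [94. 21.] 2.0
syringe_a 0.78 [406. 219. 421. 263.] [ 311. -295.] [19. 96.] 84.9
syringe_a 0.65 [342. 187. 364. 246.] [ 371. -159.] [139.  27.] 6.5
timer 0.89 [394. 168. 431. 199.] [ 453. -300.] [70. 70.] 11.5
tray 0.78 [378. 117. 456. 218.] [ 486. -309.] [241. 171.] 2.9
discard_box 0.58 [118. 118. 189. 206.] [499. 304.] [148. 193.] 84.7
drain_mat 0.68 [222. 130. 340. 190.] [520.   8.] [279. 148.] 89.0
loupe 0.68 [251. 197. 268. 229.] [386.  58.] [33. 71.] 53.3
```

The top view shows two white pots (247,158 and 320,138) on the mat and the timer (413,180) in the tray on the right. The yellow box is on the left and the loupe at (259,210).

There are four syringe candidates:
- Blue at (352,216), drawn.
- Blue at (157,243), seemingly spent.
- Blue at (413,240), seemingly spent.
- Purple at (152,308), the look-alike, so I'll leave it.

I'll confirm these in one enlarged crop.

Run:
```python
from h import *
im=get_image("top")
f=lambda u,v:cv2.resize(im[v-45:v+45,u-32:u+32],None,fx=4,fy=4,interpolation=cv2.INTER_CUBIC)
cv2.imwrite("pics/syr.png",np.hstack([f(157,243),f(352,216),f(413,240)]))
# box / mat / tray edges by colour
hsv=cv2.cvtColor(im,cv2.COLOR_BGR2HSV)
y=cv2.inRange(hsv,(22,120,80),(35,255,255))
y[:, 200:]=0
print("box",box("top",y,.055))
for q,z in (("syringe_a",.0095),):
    for r in silhouettes(q,"top"):
        b=box("top",r["mask"],z);print(round(r["p"],2),np.round(b[0]),np.round(b[1]),round(b[2],1))
# pot top faces: brightest white inside the pot masks
for u,v in((247,157),(320,137)):
    m=np.zeros(im.shape[:2],np.uint8);m[v-25:v+28,u-25:u+25]=1
    g=((im.min(2)>205)&(m>0));b=box("top",g,.077);print("pot",b)
```

```text
box ((500.38787841796875, 305.467041015625), (148.35345458984375, 193.43276977539062), 84.63140869140625)
0.9 [164. 308.] [ 29. 100.] 77.0
0.88 [ 370. -158.] [136.  23.] 11.0
0.82 [314. 305.] [99. 31.] 2.3
0.67 [ 312. -294.] [18. 93.] 86.7
pot ((499.2899475097656, 83.45103454589844), (54.11371612548828, 54.31153106689453), 13.515671730041504)
pot ((546.3128662109375, -85.568359375), (54.33169937133789, 54.238956451416016), 16.64759635925293)
```

View pics/syr.png

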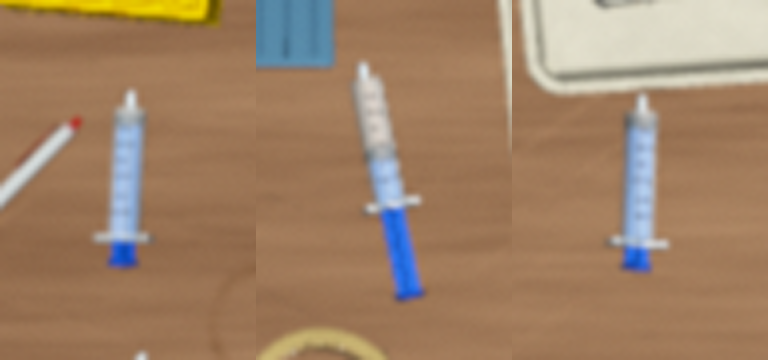

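Left (157,243) and right (413,240) have the plunger home, so they're spent. The middle one (352,216) is drawn, and purple stays put. I'll go to the timer first.

apply_moves([
  {"x":4,"y":5,"yaw":10},
  {"x":8,"y":10,"yaw":20},
  {"x":12,"y":15,"yaw":30},
  {"x":16,"y":20,"yaw":40},
  {"x":19.6,"y":27,"yaw":50},
  {"x":19.6,"y":27,"yaw":60},
  {"x":19.6,"y":27,"yaw":70},
  {"x":19.6,"y":27,"yaw":77},
  {"x":19.6,"y":27,"yaw":77},
])

```text
schema error: expected keys x, y, z, yaw, hand
```

```bash
cat >> h.py <<'E'
def pose():
    s=observe();r=s["ee_rot"];a=np.degrees(2*np.arctan2(r[1],r[0]))-90  # direction of closing line
    return s["position"],(a+90)%180-90,s
E
python3 - <<'E'
from h import *
p,a,s=pose();print(p,a,s["joints"])
im=get_image("wrist");cv2.imwrite("pics/w1.png",im)
for r in silhouettes("timer","wrist"):
    b=box("wrist",r["mask"],.018);print(r["p"],b)
for r in silhouettes("tray","wrist"):
    print(r["p"],box("wrist",r["mask"],.03))
E
```

```text
[ 0.25698126 -0.56973768  0.22676308] -65.7212080753231 [ 1.04440441  0.43446849  0.02499894  1.57319575 -0.0115596   1.13401529
 -0.07508027]
```

View pics/w1.png

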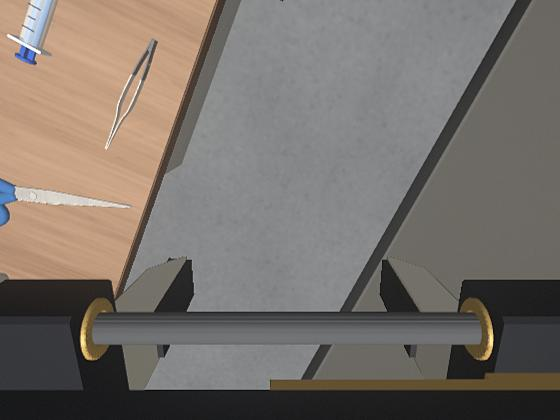

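The arm hasn't moved: every row needs all five keys. This wrist view shows only the bench edge and one spent syringe at (30,30). I'll resend the move.

apply_moves([
  {"x":4,"y":5,"z":0,"yaw":10,"hand":1},
  {"x":8,"y":10,"z":0,"yaw":20,"hand":1},
  {"x":12,"y":15,"z":0,"yaw":30,"hand":1},
  {"x":16,"y":20,"z":0,"yaw":40,"hand":1},
  {"x":19.6,"y":27,"z":0,"yaw":50,"hand":1},
  {"x":19.6,"y":27,"z":0,"yaw":60,"hand":1},
  {"x":19.6,"y":27,"z":0,"yaw":70,"hand":1},
  {"x":19.6,"y":27,"z":0,"yaw":77,"hand":1},
  {"x":19.6,"y":27,"z":0,"yaw":77,"hand":1},
])

```text
clock: 1.88
position: [0.453, -0.2998, 0.2268]
ee_rot: [1.994, 2.428, 0.0]
force: [0.2, -0.1, -0.1]
width: 1.002
gripper_force: 0.0
```

Run:
```python
from h import *
p,a,s=pose();print(p,a,s["joints"])
im=get_image("wrist");cv2.imwrite("pics/w1.png",im)
for r in silhouettes("timer","wrist"):
    b=box("wrist",r["mask"],.018);print(r["p"],b,r["rect"])
for r in silhouettes("timer","top")[:1]:
    b=box("top",r["mask"],.018);print(r["p"],b)
for r in silhouettes("tray","top")[:1]:
    print(r["p"],box("top",r["mask"],.03))
```

```text
[ 0.45296451 -0.2998093   0.22677231] 11.221632562640693 [ 0.76835618  0.33228338 -0.36792989  1.74977565  0.13304958  1.08387671
  0.55223851]
0.66 ((453.5998840332031, -301.37640380859375), (64.93041229248047, 62.99385070800781), 8.846269607543945) [256.4, 153.8, 319.0, 212.6]
0.59 ((312.04986572265625, -291.0997619628906), (96.56665802001953, 32.61402893066406), 0.7263669967651367) [104.3, 126.7, 196.9, 167.9]
0.61 ((369.2953796386719, -157.15316772460938), (134.2294464111328, 21.79815101623535), 7.803077220916748)
0.75 ((485.84783935546875, -309.3726806640625), (240.9741668701172, 171.66275024414062), 3.002197265625)
```

View pics/w1.png

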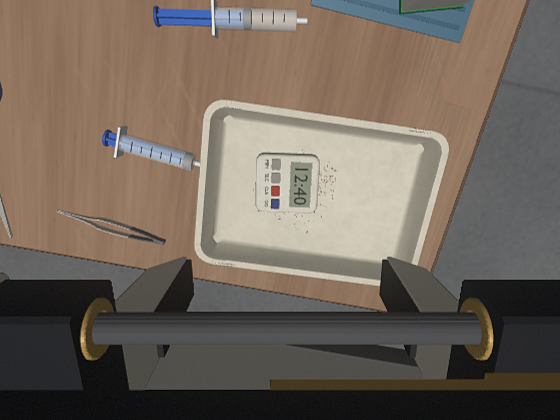

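The timer lies at (288,182) in the wrist view, which agrees with the network: about (0.454,−0.301), yaw 8.8°.

apply_moves([
  {"x":0.05,"y":-0.1,"z":-6,"yaw":-2,"hand":0.75},
  {"x":0.05,"y":-0.1,"z":-12,"yaw":-2.4,"hand":0.75},
  {"x":0.05,"y":-0.1,"z":-17,"yaw":-2.4,"hand":0.75},
  {"x":0.05,"y":-0.1,"z":-20,"yaw":-2.4,"hand":0.75},
  {"x":0.05,"y":-0.1,"z":-21.8,"yaw":-2.4,"hand":0.75},
  {"x":0.05,"y":-0.1,"z":-21.8,"yaw":-2.4,"hand":0.75},
  {"x":0.05,"y":-0.1,"z":-21.8,"yaw":-2.4,"hand":-0.2},
  {"x":0.05,"y":-0.1,"z":-21.8,"yaw":-2.4,"hand":-0.2},
  {"x":0.05,"y":-0.1,"z":-21.8,"yaw":-2.4,"hand":-0.2},
  {"x":0.05,"y":-0.1,"z":-21.8,"yaw":-2.4,"hand":-0.2},
], newtons=20)

```text
clock: 3.32
position: [0.4543, -0.3013, 0.01]
ee_rot: [2.042, 2.385, 0.0]
force: [-1.0, 0.1, 6.7]
width: 0.717
gripper_force: 20.0
```

apply_moves([
  {"x":0,"y":0,"z":4,"yaw":0,"hand":-0.2},
  {"x":0,"y":0,"z":8,"yaw":0,"hand":-0.2},
  {"x":2,"y":4,"z":8,"yaw":-3,"hand":-0.2},
  {"x":4,"y":8,"z":8,"yaw":-6,"hand":-0.2},
  {"x":6.6,"y":12.7,"z":8,"yaw":-6,"hand":-0.2},
  {"x":6.6,"y":12.7,"z":4,"yaw":-6,"hand":-0.2},
  {"x":6.6,"y":12.7,"z":1,"yaw":-6,"hand":-0.2},
  {"x":6.6,"y":12.7,"z":-0.1,"yaw":-6,"hand":-0.2},
  {"x":6.6,"y":12.7,"z":-0.2,"yaw":-6,"hand":-0.2},
  {"x":6.6,"y":12.7,"z":-0.2,"yaw":-6,"hand":0.7},
])

```text
clock: 4.58
position: [0.5202, -0.174, 0.0076]
ee_rot: [2.164, 2.275, 0.001]
force: [0.7, 0.3, 0.9]
width: 0.782
gripper_force: 0.0
```

apply_moves([
  {"x":0,"y":0,"z":0,"yaw":0,"hand":0.7},
  {"x":0,"y":0,"z":0,"yaw":0,"hand":0.7},
  {"x":0,"y":0,"z":5,"yaw":0,"hand":0.7},
  {"x":0,"y":0,"z":10,"yaw":0,"hand":0.7},
])

```text
clock: 5.08
position: [0.5191, -0.1736, 0.1078]
ee_rot: [-2.164, -2.276, 0.001]
force: [1.6, 0.1, -0.8]
width: 0.849
gripper_force: 0.0
```

Run:
```python
from h import *
p,a,s=pose();print(p,a,s["clock"])
for n,u,f in(("s1",(157.5,221),(155.25,257.5)),("d",(346.75,187.25),(354.25,222.25)),("s2",(413.5,219.25),(412.5,255.75))):
    A=at("top",u,.0095)[:2];B=at("top",f,.0095)[:2];m=B+(A-B)*39/86.5
    print(n,m,np.linalg.norm(A-B),np.degrees(np.arctan2(*(A-B)[::-1])))
im=get_image("scene")
get_image("top")
for c in("top","scene"):
  for r in silhouettes("timer",c)[:2]:
    print(c,r["p"],box(c,r["mask"],.016))
```

```text
[ 0.51907706 -0.17359376  0.10777258] 2.8807407540317627 5.075
s1 [0.31836792 0.30326443] 0.08624252908780404 -1.4168655473173728
d [ 0.39517134 -0.15529137] 0.08539434135679311 9.988745163488064
s2 [ 0.31599448 -0.2962578 ] 0.08536251452866542 -4.740880105439878
top 0.69 ((517.57958984375, -154.1438446044922), (28.629241943359375, 67.05903625488281), 87.9935531616211)
scene 0.92 ((513.3795776367188, -166.71710205078125), (73.78923034667969, 70.23033905029297), 2.84543776512146)
```

apply_moves([
  {"x":-3,"y":0.5,"z":1,"yaw":-10,"hand":0.2},
  {"x":-6,"y":1,"z":1,"yaw":-20,"hand":0},
  {"x":-9,"y":1.5,"z":1,"yaw":-30,"hand":0},
  {"x":-12.4,"y":1.8,"z":1,"yaw":-40,"hand":0},
  {"x":-12.4,"y":1.8,"z":0,"yaw":-50,"hand":0},
  {"x":-12.4,"y":1.8,"z":0,"yaw":-60,"hand":0},
  {"x":-12.4,"y":1.8,"z":0,"yaw":-70,"hand":0},
  {"x":-12.4,"y":1.8,"z":0,"yaw":-80,"hand":0},
  {"x":-12.4,"y":1.8,"z":0,"yaw":-83,"hand":0},
  {"x":-12.4,"y":1.8,"z":0,"yaw":-83,"hand":0},
], newtons=10)

```text
clock: 6.52
position: [0.3946, -0.1555, 0.1058]
ee_rot: [-3.129, -0.271, 0.003]
force: [0.2, -0.9, -0.6]
width: 0.5
gripper_force: 0.0
```

Run:
```python
from h import *
p,a,s=pose();print(p,a,s["clock"],s["joints"])
im=get_image("wrist");cv2.imwrite("pics/w2.png",im)
for r in silhouettes("syringe_a","wrist"):
    b=box("wrist",r["mask"],.0095);print(r["p"],b,r["rect"])
```

```text
[ 0.39462903 -0.15550149  0.10576782] -80.08604979855482 6.525 [ 0.26786559  0.27750286 -0.02273022  2.1824409   0.01029657  0.68388592
 -1.15975542]
0.58 ((378.3824768066406, -158.12173461914062), (129.07240295410156, 31.929431915283203), 9.972217559814453) [261.8, 151.4, 304.5, 314.8]
```

View pics/w2.png

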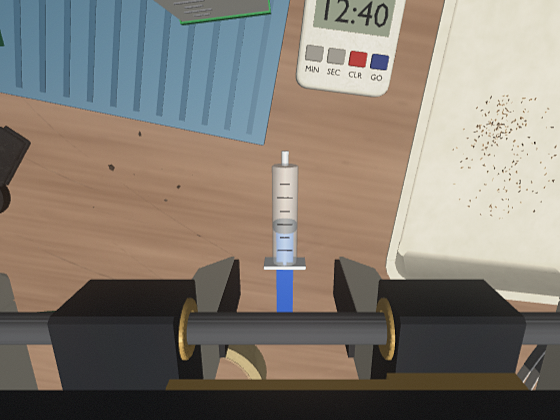

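The wrist view shows the syringe centred between the fingers, nozzle at (285,152) and flange at (285,265). The position agrees, so I'll go down and grip.

apply_moves([
  {"x":0.05,"y":0,"z":-5,"yaw":0,"hand":0},
  {"x":0.05,"y":0,"z":-8,"yaw":0,"hand":0},
  {"x":0.05,"y":0,"z":-10.1,"yaw":0,"hand":0},
  {"x":0.05,"y":0,"z":-10.1,"yaw":0,"hand":0},
  {"x":0.05,"y":0,"z":-10.1,"yaw":0,"hand":-0.8},
  {"x":0.05,"y":0,"z":-10.1,"yaw":0,"hand":-0.8},
  {"x":0.05,"y":0,"z":-10.1,"yaw":0,"hand":-0.8},
  {"x":0.05,"y":0,"z":-10.1,"yaw":0,"hand":-0.8},
])

```text
clock: 7.62
position: [0.3965, -0.1558, 0.0063]
ee_rot: [3.129, 0.27, 0.002]
force: [-0.3, 0.6, 6.4]
width: 0.203
gripper_force: 10.0
```

apply_moves([
  {"x":0,"y":0,"z":4,"yaw":0,"hand":-0.8},
  {"x":0,"y":0,"z":8,"yaw":0,"hand":-0.8},
  {"x":3,"y":-4,"z":8,"yaw":-3,"hand":-0.8},
  {"x":6,"y":-8,"z":8,"yaw":-7,"hand":-0.8},
  {"x":9,"y":-12,"z":8,"yaw":-7,"hand":-0.8},
  {"x":11.4,"y":-15.1,"z":8,"yaw":-7,"hand":-0.8},
  {"x":11.4,"y":-15.1,"z":4,"yaw":-7,"hand":-0.8},
  {"x":11.4,"y":-15.1,"z":1,"yaw":-7,"hand":-0.8},
  {"x":11.4,"y":-15.1,"z":0.5,"yaw":-7,"hand":-0.8},
  {"x":11.4,"y":-15.1,"z":0.4,"yaw":-7,"hand":-0.8},
])

```text
clock: 8.88
position: [0.5099, -0.3067, 0.0101]
ee_rot: [-3.14, -0.079, 0.001]
force: [0.4, -0.6, -0.4]
width: 0.2
gripper_force: 10.0
```

apply_moves([
  {"x":0,"y":0,"z":0,"yaw":0,"hand":-0.8},
  {"x":0,"y":0,"z":0,"yaw":0,"hand":-0.2},
  {"x":0,"y":0,"z":0,"yaw":0,"hand":-0.2},
  {"x":0,"y":0,"z":4,"yaw":0,"hand":-0.1},
  {"x":0,"y":0,"z":9,"yaw":0,"hand":0},
])

```text
clock: 9.5
position: [0.5092, -0.3063, 0.1001]
ee_rot: [-3.14, -0.079, 0.003]
force: [0.9, -0.9, -0.4]
width: 0.487
gripper_force: 0.0
```

Run:
```python
from h import *
p,a,s=pose();print(p,a,s["clock"],s["joints"])
im=get_image("wrist");cv2.imwrite("pics/w3.png",im)
for r in silhouettes("syringe_a","wrist"):
    b=box("wrist",r["mask"],.0125);print(r["p"],b,r["rect"])
```

```text
[ 0.50922902 -0.30632767  0.10005048] -87.12058711648132 9.5 [ 0.42309074  0.5157122   0.04053425  1.79142278 -0.02683251  0.83727044
 -1.04417114]
0.58 ((498.1398010253906, -310.57208251953125), (124.51139068603516, 32.28866958618164), 2.697197437286377) [264.2, 156.2, 305.6, 310.4]
0.49 ((549.82080078125, -120.7185287475586), (22.007551193237305, 54.970802307128906), 79.66276550292969) [0.1, 108.6, 32.3, 188.7]
```

apply_moves([
  {"x":-5,"y":0.3,"z":0,"yaw":-4,"hand":0},
  {"x":-10,"y":0.6,"z":0,"yaw":-7.6,"hand":0},
  {"x":-15,"y":1,"z":0,"yaw":-7.6,"hand":0},
  {"x":-19.3,"y":1,"z":0,"yaw":-7.6,"hand":0},
  {"x":-19.3,"y":1,"z":0,"yaw":-7.6,"hand":0},
  {"x":-19.3,"y":1,"z":0,"yaw":-7.6,"hand":0},
])

```text
clock: 10.35
position: [0.3179, -0.297, 0.1]
ee_rot: [3.138, -0.129, 0.002]
force: [0.4, 0.5, -0.3]
width: 0.5
gripper_force: 0.0
```

Run:
```python
from h import *
p,a,s=pose();print(p,a,s["clock"],s["joints"])
im=get_image("wrist");cv2.imwrite("pics/w4.png",im)
for r in silhouettes("syringe_a","wrist"):
    b=box("wrist",r["mask"],.0095);print(r["p"],b,r["rect"])
```

```text
[ 0.31791082 -0.29702386  0.09997579] 85.27440422536006 10.35 [ 0.56434498  0.29835505  0.0786249   2.17382222 -0.03754914  0.66922616
 -0.98434111]
0.98 ((437.30487060546875, -311.5486145019531), (16.262248992919922, 42.87753677368164), 89.62840270996094) [277.1, 2.1, 306.6, 73.2]
0.64 ((310.1241455078125, -295.405029296875), (31.338685989379883, 102.69170379638672), 86.22979736328125) [266.8, 157.9, 304.6, 292.1]
```

apply_moves([
  {"x":-0.3,"y":0.1,"z":-5,"yaw":0,"hand":0},
  {"x":-0.3,"y":0.1,"z":-8,"yaw":0,"hand":0},
  {"x":-0.3,"y":0.1,"z":-9.5,"yaw":0,"hand":0},
  {"x":-0.3,"y":0.1,"z":-9.5,"yaw":0,"hand":-0.8},
  {"x":-0.3,"y":0.1,"z":-9.5,"yaw":0,"hand":-0.8},
  {"x":-0.3,"y":0.1,"z":-9.5,"yaw":0,"hand":-0.8},
  {"x":-0.3,"y":0.1,"z":-9.5,"yaw":0,"hand":-0.8},
  {"x":-0.3,"y":0.1,"z":0,"yaw":0,"hand":-0.8},
  {"x":-0.3,"y":0.1,"z":5,"yaw":0,"hand":-0.8},
])

```text
clock: 11.58
position: [0.3134, -0.2953, 0.131]
ee_rot: [-3.138, 0.13, 0.003]
force: [2.9, -1.4, 0.2]
width: 0.203
gripper_force: 10.0
```

apply_moves([
  {"x":3,"y":4,"z":1,"yaw":0,"hand":-0.8},
  {"x":6,"y":9,"z":1,"yaw":0,"hand":-0.8},
  {"x":9,"y":14,"z":1,"yaw":0,"hand":-0.8},
  {"x":11,"y":20,"z":1,"yaw":0,"hand":-0.8},
  {"x":13,"y":26,"z":1,"yaw":0,"hand":-0.8},
  {"x":14,"y":32,"z":1,"yaw":0,"hand":-0.8},
  {"x":15,"y":38,"z":1,"yaw":0,"hand":-0.8},
  {"x":16,"y":44,"z":1,"yaw":0,"hand":-0.8},
  {"x":17.5,"y":49,"z":1,"yaw":0,"hand":-0.8},
  {"x":17.5,"y":49,"z":1,"yaw":0,"hand":-0.8},
])

```text
clock: 12.82
position: [0.4892, 0.1993, 0.1401]
ee_rot: [-3.137, 0.12, -0.002]
force: [-0.6, -0.7, -0.7]
width: 0.202
gripper_force: 10.0
```

Run:
```python
from h import *
p,a,s=pose();print(p,a,s["clock"],s["joints"])
im=get_image("wrist");cv2.imwrite("pics/w4.png",im)
im=get_image("top");cv2.imwrite("pics/boxcrop.png",cv2.resize(im[100:215,100:250],None,fx=5,fy=5,interpolation=cv2.INTER_CUBIC))
```

```text
[0.48917218 0.19925906 0.14005823] 85.63376168169788 12.825 [-0.37414129  0.37886973 -0.14693606  1.90693661  0.06930751  0.85849387
 -2.20301551]
```

View pics/w4.png

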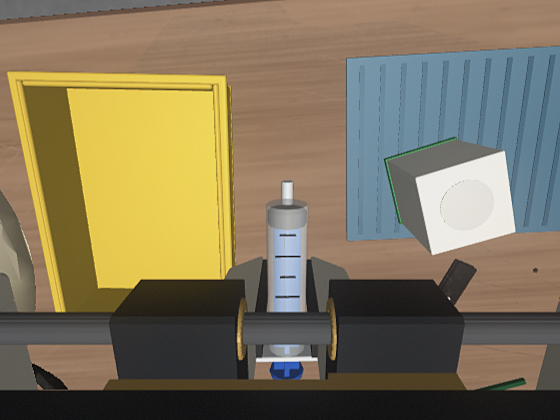

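The wrist view shows the held syringe (285,270), the box's far rim corners at (8,72) and (228,76), and its right rim running down to about (232,262). The pot is at (455,200). I'll compute the box position from the rim.

Run:
```python
from h import *
for u in((9,72),(228,77),(232,255),(226,120)): print(u,at("wrist",u,.055)[:2])
im=get_image("top")
hsv=cv2.cvtColor(im,cv2.COLOR_BGR2HSV)
y=cv2.inRange(hsv,(22,100,60),(35,255,255));y[:,:100]=0;y[:,200:]=0
cn=max(cv2.findContours(y,0,1)[0],key=cv2.contourArea)
ap=cv2.approxPolyDP(cn,3,True)[:,0];print([(tuple(p),np.round(at("top",p,.055)[:2],3)) for p in ap])
print(proj("top",(.5,.313,.055)))
```

```text
(9, 72) [0.60148517 0.35843935]
(228, 77) [0.58737343 0.22182139]
(232, 255) [0.46587931 0.23484029]
(226, 120) [0.56141754 0.2265485 ]
[((np.int32(118), np.int32(184)), array([0.446, 0.384])), ((np.int32(116), np.int32(197)), array([0.416, 0.387])), ((np.int32(121), np.int32(198)), array([0.413, 0.375]))]
[149.30736759 160.90711815]
```

View pics/boxcrop.png

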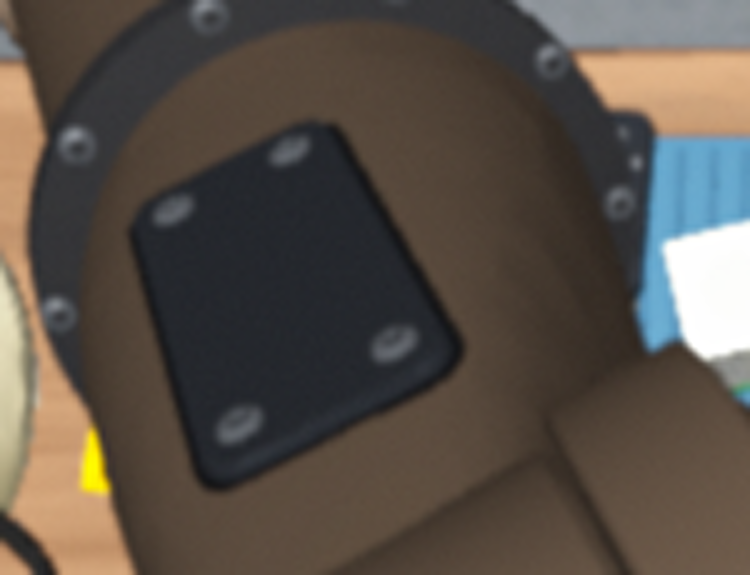

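The arm hides the box from the top camera, so I'll take the box rim corners from the stored first pictures.

Run:
```python
from h import *
for c in("top","scene"):
    im=cv2.imread(f"pics/{c}0.png");hsv=cv2.cvtColor(im,cv2.COLOR_BGR2HSV)
    y=cv2.inRange(hsv,(22,100,60),(35,255,255))
    cn=max(cv2.findContours(y,0,1)[0],key=cv2.contourArea)
    ap=cv2.approxPolyDP(cv2.convexHull(cn),3,True)[:,0]
    for p in ap: print(c,p,"z55",np.round(at(c,p,.055)[:2],3),"z0",np.round(at(c,p,0)[:2],3))
```

```text
top [128 119] z55 [0.603 0.368] z0 [0.625 0.388]
top [185 124] z55 [0.588 0.232] z0 [0.609 0.245]
top [187 139] z55 [0.552 0.226] z0 [0.57  0.239]
top [179 203] z55 [0.4   0.241] z0 [0.41  0.254]
top [116 197] z55 [0.416 0.387] z0 [0.427 0.408]
scene [157 211] z55 [0.584 0.232] z0 [0.63  0.216]
scene [192 255] z55 [0.402 0.249] z0 [0.438 0.235]
scene [193 266] z55 [0.374 0.267] z0 [0.408 0.253]
scene [149 294] z55 [0.385 0.387] z0 [0.42  0.381]
scene [109 236] z55 [0.602 0.369] z0 [0.649 0.361]
```

View pics/scene0.png

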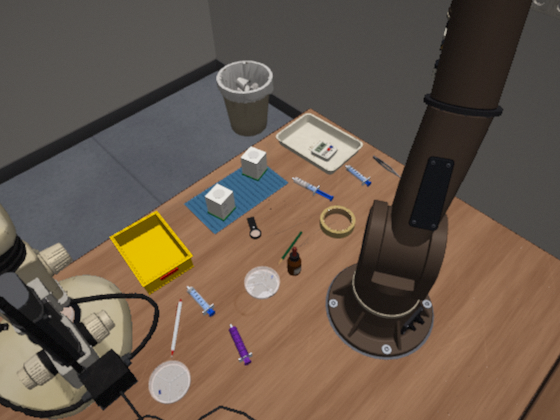

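The scene view shows the box at (152,250), and both cameras agree on its rim. The far corners are (0.603,0.368) and (0.587,0.232), so the centre is about (0.505,0.309), yaw −5.5°. I'll check the pose before lowering.

```bash
python3 -c "
from h import *
p,a,s=pose();print(p,a,s['width'],np.abs(s['dq']).max())"
```

```text
[0.48864318 0.19315286 0.13963992] 85.23900904911173 0.20207504800657664 0.016688326095846844
```

apply_moves([
  {"x":0.5,"y":6,"z":0,"yaw":0,"hand":-0.8},
  {"x":1.6,"y":12,"z":0,"yaw":0,"hand":-0.8},
  {"x":1.6,"y":13.2,"z":0,"yaw":0,"hand":-0.8},
  {"x":1.6,"y":13.2,"z":-4,"yaw":0,"hand":-0.8},
  {"x":1.6,"y":13.2,"z":-8,"yaw":0,"hand":-0.8},
  {"x":1.6,"y":13.2,"z":-11,"yaw":0,"hand":-0.8},
  {"x":1.6,"y":13.2,"z":-12.6,"yaw":0,"hand":-0.8},
  {"x":1.6,"y":13.2,"z":-12.8,"yaw":0,"hand":-0.8},
  {"x":1.6,"y":13.2,"z":-12.8,"yaw":0,"hand":-0.8},
])

```text
clock: 14.1
position: [0.5057, 0.3262, 0.0128]
ee_rot: [-3.138, 0.13, -0.002]
force: [0.1, -0.2, 0.8]
width: 0.206
gripper_force: 10.0
```

apply_moves([
  {"x":0,"y":0,"z":0,"yaw":0,"hand":-0.4},
  {"x":0,"y":0,"z":0,"yaw":0,"hand":-0.4},
  {"x":0,"y":0,"z":0,"yaw":0,"hand":-0.4},
  {"x":0,"y":0,"z":5,"yaw":0,"hand":-0.4},
  {"x":0,"y":0,"z":9,"yaw":0,"hand":-0.4},
  {"x":0,"y":0,"z":9,"yaw":0,"hand":-0.4},
])

```text
clock: 14.85
position: [0.5068, 0.3278, 0.1052]
ee_rot: [-3.135, 0.129, -0.008]
force: [0.7, 0.0, -1.2]
width: 0.299
gripper_force: 0.0
```

apply_moves([
  {"x":-6,"y":-1,"z":0,"yaw":1,"hand":0},
  {"x":-12,"y":-2,"z":0,"yaw":3,"hand":0},
  {"x":-18,"y":-2.3,"z":0,"yaw":3.3,"hand":0},
  {"x":-18.8,"y":-2.3,"z":0,"yaw":3.3,"hand":0},
  {"x":-18.8,"y":-2.3,"z":0,"yaw":3.3,"hand":0},
  {"x":-18.8,"y":-2.3,"z":0,"yaw":3.3,"hand":0},
])

```text
clock: 15.6
position: [0.3185, 0.3035, 0.1016]
ee_rot: [-3.141, 0.041, -0.001]
force: [0.5, -0.2, -0.2]
width: 0.5
gripper_force: 0.0
```

Run:
```python
from h import *
p,a,s=pose();print(p,a,s["clock"],s["joints"])
im=get_image("wrist");cv2.imwrite("pics/w5.png",im)
for r in silhouettes("syringe_a","wrist"):
    b=box("wrist",r["mask"],.0095);print(r["p"],b,r["rect"])
```

```text
[0.31848062 0.30350853 0.10163936] 88.49624503504128 15.6 [-0.70852936  0.31585092 -0.21347741  2.14187188  0.10367713  0.69259922
 -2.58864756]
0.93 ((312.0265197753906, 301.0218811035156), (30.676485061645508, 105.86123657226562), 89.56089782714844) [269.3, 153.3, 310.4, 289.9]
0.77 ((455.93896484375, 330.5019226074219), (16.672868728637695, 7.647994518280029), 88.46685028076172) [222.3, 1.7, 246.1, 12.2]
0.58 ((189.98590087890625, 295.0120849609375), (19.102018356323242, 37.58539581298828), 75.56475830078125) [283.5, 346.0, 312.4, 378.3]
```

apply_moves([
  {"x":-0.2,"y":-0.1,"z":-5,"yaw":0,"hand":0},
  {"x":-0.2,"y":-0.1,"z":-8,"yaw":0,"hand":0},
  {"x":-0.2,"y":-0.1,"z":-9.6,"yaw":0,"hand":0},
  {"x":-0.2,"y":-0.1,"z":-9.6,"yaw":0,"hand":-0.8},
  {"x":-0.2,"y":-0.1,"z":-9.6,"yaw":0,"hand":-0.8},
  {"x":-0.2,"y":-0.1,"z":-9.6,"yaw":0,"hand":-0.8},
  {"x":-0.2,"y":-0.1,"z":-9.6,"yaw":0,"hand":-0.8},
  {"x":-0.2,"y":-0.1,"z":-4,"yaw":0,"hand":-0.8},
  {"x":-0.2,"y":-0.1,"z":1,"yaw":0,"hand":-0.8},
  {"x":-0.2,"y":-0.1,"z":3,"yaw":0,"hand":-0.8},
])

```text
clock: 16.95
position: [0.3158, 0.3032, 0.1348]
ee_rot: [-3.138, 0.039, -0.005]
force: [-0.7, 0.7, -1.1]
width: 0.203
gripper_force: 10.0
```

```bash
python3 -c "
from h import *
p,a,s=pose();print(p,a,s['width'],np.abs(s['dq']).max())"
```

```text
[0.31583772 0.30323542 0.13477918] 88.56977988808092 0.2026883031489922 0.38893291812344694
```

apply_moves([
  {"x":5,"y":0,"z":0,"yaw":0,"hand":-0.8},
  {"x":10,"y":-1,"z":0,"yaw":0,"hand":-0.8},
  {"x":15,"y":-2,"z":0,"yaw":0,"hand":-0.8},
  {"x":18.5,"y":-2,"z":0,"yaw":0,"hand":-0.8},
  {"x":18.5,"y":-2,"z":-3,"yaw":0,"hand":-0.8},
  {"x":18.5,"y":-2,"z":-7,"yaw":0,"hand":-0.8},
  {"x":18.5,"y":-2,"z":-10.5,"yaw":0,"hand":-0.8},
  {"x":18.5,"y":-2,"z":-11.8,"yaw":0,"hand":-0.8},
  {"x":18.5,"y":-2,"z":-11.8,"yaw":0,"hand":-0.8},
  {"x":18.5,"y":-2,"z":-11.8,"yaw":0,"hand":-0.8},
])

```text
clock: 18.2
position: [0.5009, 0.2829, 0.0152]
ee_rot: [-3.14, 0.039, -0.003]
force: [-0.4, -0.7, -0.4]
width: 0.204
gripper_force: 10.0
```

apply_moves([
  {"x":0,"y":0,"z":0,"yaw":0,"hand":-0.4},
  {"x":0,"y":0,"z":0,"yaw":0,"hand":-0.4},
  {"x":0,"y":0,"z":0,"yaw":0,"hand":-0.4},
  {"x":0,"y":0,"z":5,"yaw":0,"hand":-0.4},
  {"x":0,"y":0,"z":10,"yaw":0,"hand":-0.4},
  {"x":0,"y":-5,"z":14,"yaw":0,"hand":0},
  {"x":0,"y":-10,"z":16,"yaw":5,"hand":1},
  {"x":-2,"y":-15,"z":16,"yaw":10,"hand":1},
  {"x":-4,"y":-20,"z":16,"yaw":15,"hand":1},
  {"x":-4,"y":-20,"z":16,"yaw":15,"hand":1},
])

```text
clock: 19.45
position: [0.4585, 0.0779, 0.1738]
ee_rot: [3.119, 0.363, -0.002]
force: [0.4, 0.6, 0.2]
width: 0.794
gripper_force: 0.0
```

Run:
```python
from h import *
p,a,s=pose();print(p,a,s["clock"],s["joints"])
im=get_image("scene");cv2.imwrite("pics/s2.png",im)
for r in silhouettes("syringe_a","scene"):
    print(r["p"],r["rect"],box("scene",r["mask"],.0125)[0])
for r in silhouettes("pot_1","scene"):
    print("pot",r["p"],r["rect"])
im=get_image("wrist");cv2.imwrite("pics/w6.png",im)
im=im.astype(int)
```

```text
[0.45847606 0.07788807 0.17381234] -76.71172214791231 19.45 [-0.13144352  0.2470418  -0.18374601  2.00519854  0.05935354  0.89577378
 -1.6857911 ]
0.84 [224.4, 324.9, 253.0, 364.4] (160.00167846679688, 304.57073974609375)
0.69 [185.8, 167.3, 288.1, 229.9] (512.500732421875, 16.6917724609375)
0.6 [138.6, 248.9, 154.7, 270.7] (501.1847229003906, 331.3733215332031)
0.5 [151.9, 237.6, 174.0, 267.3] (496.79046630859375, 280.9107666015625)
0.49 [302.7, 133.3, 333.4, 155.3] (483.19024658203125, -306.8168029785156)
pot 0.6 [238.9, 149.2, 268.3, 179.6]
```

View pics/w6.png

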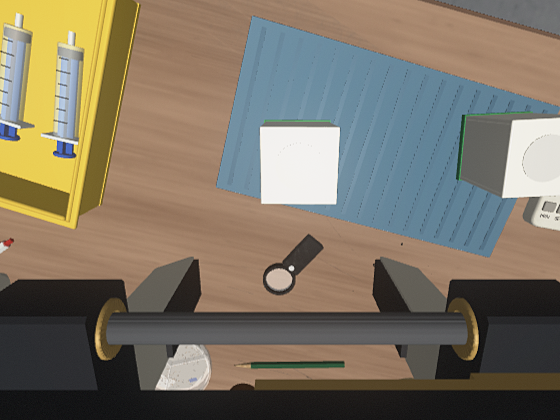

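The wrist view shows both spent syringes flat in the box at (12,80) and (67,95). Pot A is at (300,165), pot B at (530,150), and the loupe at (292,262) is untouched.

To turn each pot I'll grip it lightly at mid-height across two faces. Then I'll carry it over the box's right wall so the wall swings it about the pads, lower it outside the box mouth-up, and carry it to the mat.

apply_moves([
  {"x":0,"y":0,"z":0,"yaw":10,"hand":1},
  {"x":1,"y":0,"z":0,"yaw":20,"hand":1},
  {"x":2,"y":0,"z":0,"yaw":30,"hand":1},
  {"x":3,"y":0,"z":0,"yaw":40,"hand":1},
  {"x":3.8,"y":0,"z":0,"yaw":50,"hand":1},
  {"x":3.8,"y":0,"z":0,"yaw":60,"hand":1},
  {"x":3.8,"y":0,"z":0,"yaw":70,"hand":1},
  {"x":3.8,"y":0,"z":0,"yaw":80,"hand":1},
  {"x":3.8,"y":0,"z":0,"yaw":90,"hand":1},
  {"x":3.8,"y":0,"z":0,"yaw":90,"hand":1},
], newtons=6)

```text
clock: 20.9
position: [0.4982, 0.0835, 0.1735]
ee_rot: [-1.942, -2.468, -0.001]
force: [2.3, 0.1, -0.5]
width: 0.999
gripper_force: 0.0
```

```bash
cat >> h.py <<'E'
def potw(cam="wrist",z=.077):
    im=get_image(cam)
    for r in silhouettes("pot_1",cam):
        m=r["mask"]&(im.min(2)>200)
        if m.sum()>50: print("pot",round(r["p"],2),np.round(r["rect"]),box(cam,m,z))
E
python3 - <<'E'
from h import *
p,a,s=pose();print(p,a,s["clock"],s["joints"])
potw()
E
```

```text
[0.4982461  0.08352754 0.17354425] 13.596349406305876 20.9 [ 0.10939591  0.34375494 -0.48428071  1.89890306  0.19371219  0.94481216
 -0.22759688]
pot 0.97 [262. 345. 326. 389.] ((515.69189453125, -72.65324401855469), (7.004256248474121, 9.796024322509766), 12.54758071899414)
pot 0.6 [252. 163. 324. 251.] ((498.4632568359375, 81.40719604492188), (55.14780807495117, 54.767059326171875), 13.243783950805664)
```

apply_moves([
  {"x":0,"y":-0.1,"z":-5,"yaw":0,"hand":1},
  {"x":0,"y":-0.1,"z":-10,"yaw":0,"hand":1},
  {"x":0,"y":-0.1,"z":-13,"yaw":0,"hand":1},
  {"x":0,"y":-0.1,"z":-15.2,"yaw":0,"hand":1},
  {"x":0,"y":-0.1,"z":-15.2,"yaw":0,"hand":1},
  {"x":0,"y":-0.1,"z":-15.2,"yaw":0,"hand":0},
  {"x":0,"y":-0.1,"z":-15.2,"yaw":0,"hand":0},
  {"x":0,"y":-0.1,"z":-15.2,"yaw":0,"hand":0},
  {"x":0,"y":-0.1,"z":-15.2,"yaw":0,"hand":0},
  {"x":0,"y":-0.1,"z":-15.2,"yaw":0,"hand":0},
])

```text
clock: 22.25
position: [0.4983, 0.0812, 0.0221]
ee_rot: [1.943, 2.468, 0.001]
force: [-0.9, -0.6, 6.1]
width: 0.61
gripper_force: 6.0
```

apply_moves([
  {"x":0,"y":0,"z":0,"yaw":0,"hand":0},
  {"x":0,"y":0,"z":4,"yaw":-3,"hand":0},
  {"x":0,"y":0,"z":8,"yaw":-6,"hand":0},
  {"x":0,"y":0,"z":11,"yaw":-12,"hand":0},
  {"x":0.2,"y":4,"z":11,"yaw":-18,"hand":0},
  {"x":0.4,"y":8,"z":11,"yaw":-19,"hand":0},
  {"x":0.5,"y":12,"z":11,"yaw":-19,"hand":0},
  {"x":0.6,"y":16,"z":11,"yaw":-19,"hand":0},
  {"x":0.7,"y":20.6,"z":11,"yaw":-19,"hand":0},
  {"x":0.7,"y":20.6,"z":11,"yaw":-19,"hand":0},
])

```text
clock: 23.5
position: [0.5036, 0.292, 0.1317]
ee_rot: [-2.316, -2.119, -0.002]
force: [-0.3, -1.1, -0.7]
width: 0.611
gripper_force: 6.0
```

Run:
```python
from h import *
p,a,s=pose();print(p,a,s["clock"],s["width"],s["joints"])
im=get_image("wrist");cv2.imwrite("pics/w7.png",im)
```

```text
[0.50362633 0.29196083 0.13169217] -5.100130812813006 23.5 0.6110623887650217 [-0.32967693  0.49607355 -0.40207975  1.76769518  0.23246657  0.92361357
 -0.91810824]
```

View pics/w7.png

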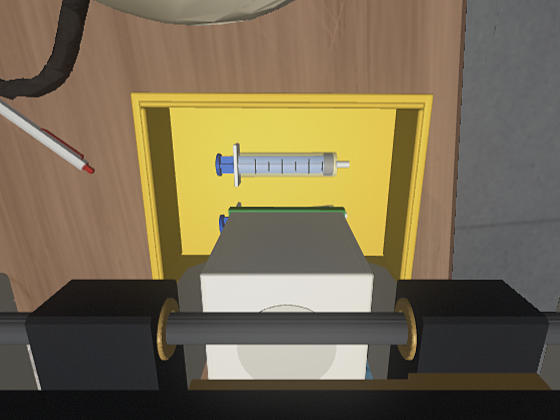

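The wrist view shows the pot (285,310) held upright over the box, well aligned with its rim (133–432, row 95). Lower and push across the wall.

apply_moves([
  {"x":0,"y":0,"z":-4,"yaw":0,"hand":0},
  {"x":0,"y":0,"z":-6.4,"yaw":0,"hand":0},
  {"x":0,"y":0,"z":-6.4,"yaw":0,"hand":0},
  {"x":-0.1,"y":-1,"z":-6.4,"yaw":0,"hand":0},
  {"x":-0.2,"y":-2,"z":-6.4,"yaw":0,"hand":0},
  {"x":-0.3,"y":-3,"z":-6.4,"yaw":0,"hand":0},
  {"x":-0.4,"y":-4,"z":-6.4,"yaw":0,"hand":0},
  {"x":-0.5,"y":-5,"z":-6.4,"yaw":0,"hand":0},
  {"x":-0.6,"y":-5.8,"z":-6.4,"yaw":0,"hand":0},
  {"x":-0.6,"y":-5.8,"z":-6.4,"yaw":0,"hand":0},
])

```text
clock: 24.8
position: [0.4984, 0.2276, 0.0673]
ee_rot: [2.325, 2.112, -0.003]
force: [-0.3, 0.7, -0.7]
width: 0.607
gripper_force: 6.0
```

Run:
```python
from h import *
p,a,s=pose();print(p,a,s["clock"],s["width"],s["joints"])
im=get_image("wrist");cv2.imwrite("pics/w8.png",im)
```

```text
[0.49841175 0.22763109 0.06733196] -5.484161185461161 24.8 0.6065933978635013 [-0.25202691  0.53164497 -0.3774219   1.90702303  0.27693754  0.7557589
 -0.88139798]
```

View pics/w8.png

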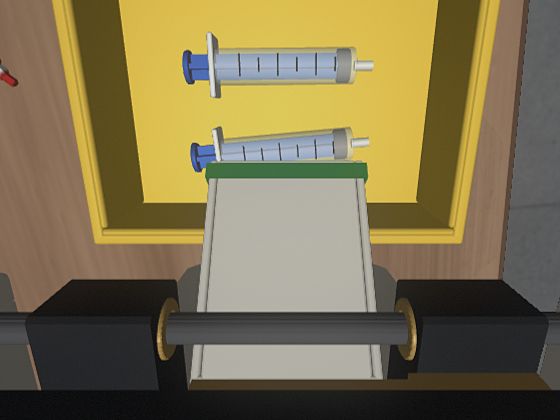

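It works. The pot now lies horizontal on the wall, green mouth end at (285,170) pointing into the box. Next I'll move out and down so the wall lifts the mouth.

apply_moves([
  {"x":-0.1,"y":-1,"z":0,"yaw":0,"hand":0},
  {"x":-0.2,"y":-2.2,"z":0,"yaw":0,"hand":0},
  {"x":-0.2,"y":-2.4,"z":-0.6,"yaw":0,"hand":0},
  {"x":-0.2,"y":-2.4,"z":-1.2,"yaw":0,"hand":0},
  {"x":-0.2,"y":-2.4,"z":-1.8,"yaw":0,"hand":0},
  {"x":-0.2,"y":-2.4,"z":-2.4,"yaw":0,"hand":0},
  {"x":-0.2,"y":-2.4,"z":-3,"yaw":0,"hand":0},
  {"x":-0.2,"y":-2.4,"z":-3.6,"yaw":0,"hand":0},
  {"x":-0.2,"y":-2.4,"z":-4,"yaw":0,"hand":0},
  {"x":-0.2,"y":-2.4,"z":-4,"yaw":0,"hand":0},
])

```text
clock: 26.1
position: [0.4966, 0.2054, 0.0272]
ee_rot: [-2.323, -2.114, 0.001]
force: [-0.2, -2.5, -1.1]
width: 0.608
gripper_force: 6.0
```

Run:
```python
from h import *
p,a,s=pose();print(p,a,s["clock"],s["width"],s["force"])
im=get_image("wrist");cv2.imwrite("pics/w9.png",im)
```

```text
[0.49661688 0.20536995 0.02721315] -5.408043030133172 26.1 0.6077477393081631 [-0.21495954 -2.53154522 -1.11533277]
```

View pics/w9.png

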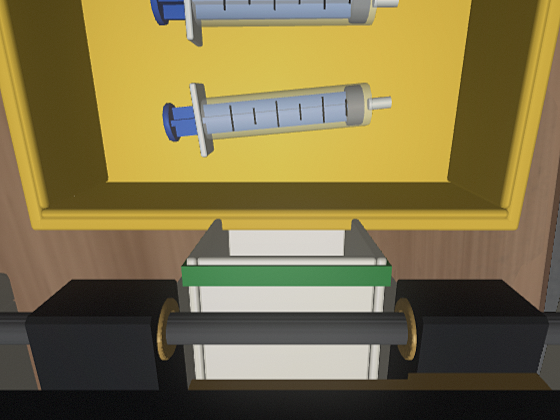

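Mouth nearly up: the green rim is at (287,270). I'll press it square onto the bench, then carry it to the mat.

apply_moves([
  {"x":0,"y":0.2,"z":-0.3,"yaw":0,"hand":0},
  {"x":0,"y":0.5,"z":-0.5,"yaw":0,"hand":0},
  {"x":0,"y":0.6,"z":-0.7,"yaw":0,"hand":0},
  {"x":0,"y":0.6,"z":-0.8,"yaw":0,"hand":0},
  {"x":0,"y":0.6,"z":-0.8,"yaw":0,"hand":0},
  {"x":0,"y":-1,"z":3,"yaw":0,"hand":0},
  {"x":0.5,"y":-6,"z":4,"yaw":0,"hand":0},
  {"x":1,"y":-11,"z":4,"yaw":0,"hand":0},
  {"x":1.5,"y":-11.5,"z":2,"yaw":0,"hand":0},
  {"x":1.5,"y":-11.5,"z":1,"yaw":0,"hand":0},
])

```text
clock: 27.4
position: [0.5124, 0.0903, 0.0373]
ee_rot: [-2.325, -2.112, -0.002]
force: [-0.8, 0.4, -0.2]
width: 0.609
gripper_force: 6.0
```

Run:
```python
from h import *
p,a,s=pose();print(p,a,s["clock"],s["width"],s["force"])
im=get_image("wrist");cv2.imwrite("pics/w10.png",im)
```

```text
[0.51242606 0.09030717 0.03734841] -5.489698348735658 27.4 0.6086550014825955 [-0.77259587  0.41531566 -0.21660224]
```

View pics/w10.png

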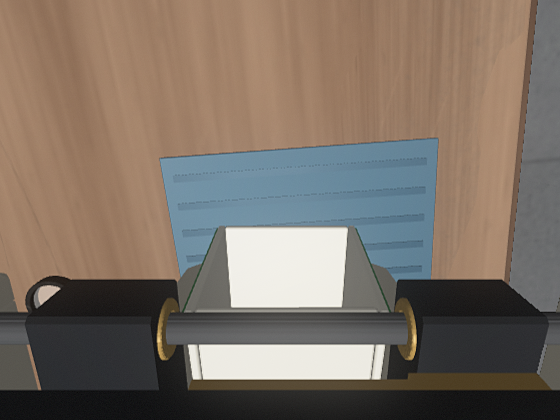

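The pot hangs mouth-up over the mat, its interior visible at (285,265). Lower and release.

apply_moves([
  {"x":0,"y":0,"z":-1,"yaw":0,"hand":0},
  {"x":0,"y":0,"z":-1.5,"yaw":0,"hand":0},
  {"x":0,"y":0,"z":-1.7,"yaw":0,"hand":0},
  {"x":0,"y":0,"z":-1.8,"yaw":0,"hand":0},
  {"x":0,"y":0,"z":-1.8,"yaw":0,"hand":0},
  {"x":0,"y":0,"z":-1.8,"yaw":0,"hand":0.9},
  {"x":0,"y":0,"z":-1.8,"yaw":0,"hand":0.9},
  {"x":0,"y":0,"z":-1.8,"yaw":0,"hand":0.9},
])

```text
clock: 28.45
position: [0.5121, 0.0903, 0.0199]
ee_rot: [2.324, 2.114, 0.0]
force: [-0.4, -1.3, -0.2]
width: 0.884
gripper_force: 0.0
```

apply_moves([
  {"x":0,"y":0,"z":5,"yaw":0,"hand":1},
  {"x":0,"y":0,"z":10,"yaw":5,"hand":1},
  {"x":0,"y":0,"z":15,"yaw":10,"hand":1},
  {"x":1,"y":-5,"z":15,"yaw":15,"hand":1},
  {"x":2,"y":-10,"z":15,"yaw":21,"hand":1},
  {"x":3,"y":-15,"z":15,"yaw":21,"hand":1},
  {"x":3.2,"y":-17.5,"z":15,"yaw":21,"hand":1},
  {"x":3.2,"y":-17.5,"z":15,"yaw":21,"hand":1},
  {"x":3.2,"y":-17.5,"z":15,"yaw":21,"hand":1},
])

```text
clock: 29.58
position: [0.5439, -0.0834, 0.1698]
ee_rot: [-1.898, -2.503, -0.001]
force: [-0.1, -1.1, -0.8]
width: 1.002
gripper_force: 0.0
```

Run:
```python
from h import *
p,a,s=pose();print(p,a,s["clock"],s["width"],s["joints"])
potw()
im=get_image("scene");cv2.imwrite("pics/s3.png",im)
for c in ("scene",):
  for r in silhouettes("pot_1",c): print(r["p"],np.round(r["rect"]))
# expected image of upright pot A at (.5125,.088)
P=np.array([proj("scene",(.513+x,.089+y,z)) for x in(-.028,.028) for y in(-.028,.028) for z in(.002,.077)]);print("exp",P.min(0),P.max(0))
```

```text
[ 0.54386545 -0.08341547  0.16977363] 15.638409170959449 29.575 1.0024347288547788 [ 0.40720667  0.41680351 -0.4736614   1.79945422  0.22353111  0.97851098
  0.11562596]
pot 0.64 [256.   0. 339.  37.] ((516.6139526367188, 47.41855239868164), (44.90082931518555, 13.816506385803223), 15.71106243133545)
pot 0.6 [151. 358. 243. 391.] ((529.7739868164062, -248.7637176513672), (40.684078216552734, 9.849111557006836), 1.9422295093536377)
0.81 [239. 151. 266. 180.]
0.58 [199. 188. 232. 223.]
exp [199.13596067 181.15140203] [230.61845473 219.80610672]
```

Run:
```python
from h import *
im=get_image("wrist");cv2.imwrite("pics/w11.png",im)
g=(im.min(2)>195).astype(np.uint8)
g[300:]=0
n,l,st,ce=cv2.connectedComponentsWithStats(g)
for i in range(1,n):
    if st[i][4]>400: print(st[i],box("wrist",l==i,.077))
print(proj("wrist",(.5455,-.085,.077)))
```

```text
[265   0  74  26 961] ((516.7491455078125, 46.769676208496094), (44.88783264160156, 13.811481475830078), 15.677196502685547)
[ 249  185   77  115 5562] ((550.6087036132812, -105.0916976928711), (55.02672576904297, 91.8826675415039), 16.411067962646484)
[ 201  245   50   55 1309] ((510.0392150878906, -141.52090454101562), (31.711345672607422, 46.88786315917969), 1.2826752662658691)
[288.28896806 218.62417574]
```

apply_moves([
  {"x":0.2,"y":-0.3,"z":-5,"yaw":0.8,"hand":1},
  {"x":0.2,"y":-0.3,"z":-10,"yaw":0.8,"hand":1},
  {"x":0.2,"y":-0.3,"z":-13,"yaw":0.8,"hand":1},
  {"x":0.2,"y":-0.3,"z":-14.8,"yaw":0.8,"hand":1},
  {"x":0.2,"y":-0.3,"z":-14.8,"yaw":0.8,"hand":1},
  {"x":0.2,"y":-0.3,"z":-14.8,"yaw":0.8,"hand":0},
  {"x":0.2,"y":-0.3,"z":-14.8,"yaw":0.8,"hand":0},
  {"x":0.2,"y":-0.3,"z":-14.8,"yaw":0.8,"hand":0},
  {"x":0.2,"y":-0.3,"z":-14.8,"yaw":0.8,"hand":0},
  {"x":0.2,"y":-0.3,"z":-14.8,"yaw":0.8,"hand":0},
])

```text
clock: 31.08
position: [0.5462, -0.0878, 0.0221]
ee_rot: [1.882, 2.515, 0.0]
force: [-1.8, -0.8, 5.0]
width: 0.612
gripper_force: 6.0
```

apply_moves([
  {"x":0,"y":0,"z":4,"yaw":0,"hand":0},
  {"x":0,"y":0,"z":8,"yaw":0,"hand":0},
  {"x":0,"y":0,"z":12,"yaw":0,"hand":0},
  {"x":0,"y":4,"z":12,"yaw":-6,"hand":0},
  {"x":-1,"y":9,"z":12,"yaw":-12,"hand":0},
  {"x":-2,"y":14,"z":12,"yaw":-18,"hand":0},
  {"x":-3,"y":20,"z":12,"yaw":-21.8,"hand":0},
  {"x":-4,"y":25,"z":12,"yaw":-21.8,"hand":0},
  {"x":-4.1,"y":31,"z":12,"yaw":-21.8,"hand":0},
  {"x":-4.1,"y":37,"z":12,"yaw":-21.8,"hand":0},
])

```text
clock: 32.33
position: [0.5047, 0.2838, 0.1417]
ee_rot: [2.324, 2.113, -0.0]
force: [1.2, 0.6, -0.8]
width: 0.612
gripper_force: 6.0
```

apply_moves([
  {"x":0,"y":0.4,"z":0,"yaw":0,"hand":0},
  {"x":0,"y":0.4,"z":0,"yaw":0,"hand":0},
  {"x":0,"y":0.4,"z":0,"yaw":0,"hand":0},
])

```text
clock: 32.7
position: [0.5054, 0.2843, 0.1415]
ee_rot: [2.326, 2.111, -0.002]
force: [0.7, 0.1, -1.6]
width: 0.612
gripper_force: 6.0
```

Run:
```python
from h import *
p,a,s=pose();print(p,a,s["clock"],s["width"],s["gripper_force"])
im=get_image("wrist");cv2.imwrite("pics/w12.png",im)
o=cv2.imread("pics/w7.png");print(np.abs(im.astype(int)-o)[200:400,180:390].mean())
```

```text
[0.50535814 0.28433181 0.14148166] -5.541985839294085 32.7 0.6117099431066122 5.999613851308823
5.3455079365079365
```

apply_moves([
  {"x":0,"y":0.5,"z":-4,"yaw":0,"hand":0},
  {"x":0,"y":0.5,"z":-7.4,"yaw":0,"hand":0},
  {"x":0,"y":0.5,"z":-7.4,"yaw":0,"hand":0},
  {"x":-0.1,"y":-0.5,"z":-7.4,"yaw":0,"hand":0},
  {"x":-0.2,"y":-1.5,"z":-7.4,"yaw":0,"hand":0},
  {"x":-0.3,"y":-2.5,"z":-7.4,"yaw":0,"hand":0},
  {"x":-0.4,"y":-3.5,"z":-7.4,"yaw":0,"hand":0},
  {"x":-0.5,"y":-4.5,"z":-7.4,"yaw":0,"hand":0},
  {"x":-0.6,"y":-5.6,"z":-7.4,"yaw":0,"hand":0},
  {"x":-0.6,"y":-5.6,"z":-7.4,"yaw":0,"hand":0},
])

```text
clock: 34.0
position: [0.4984, 0.2281, 0.0672]
ee_rot: [2.325, 2.112, -0.004]
force: [-0.8, 0.3, -0.6]
width: 0.609
gripper_force: 6.0
```

Run:
```python
from h import *
p,a,s=pose();print(p,a,s["clock"],s["width"],s["gripper_force"])
im=get_image("wrist");cv2.imwrite("pics/w13.png",im)
o=cv2.imread("pics/w8.png");print(np.abs(im.astype(int)-o)[160:400,180:390].mean())
```

```text
[0.49835691 0.2281368  0.06722124] -5.510937573168761 34.0 0.6088633903314191 5.999860614538193
1.5774338624338624
```

Its image matches the first pot at this stage. I'll repeat the second half.

apply_moves([
  {"x":-0.1,"y":-1,"z":0,"yaw":0,"hand":0},
  {"x":-0.2,"y":-2.2,"z":0,"yaw":0,"hand":0},
  {"x":-0.2,"y":-2.4,"z":-0.6,"yaw":0,"hand":0},
  {"x":-0.2,"y":-2.4,"z":-1.2,"yaw":0,"hand":0},
  {"x":-0.2,"y":-2.4,"z":-1.8,"yaw":0,"hand":0},
  {"x":-0.2,"y":-2.4,"z":-2.4,"yaw":0,"hand":0},
  {"x":-0.2,"y":-2.4,"z":-3,"yaw":0,"hand":0},
  {"x":-0.2,"y":-2.4,"z":-3.6,"yaw":0,"hand":0},
  {"x":-0.2,"y":-2.4,"z":-4,"yaw":0,"hand":0},
  {"x":-0.2,"y":-2.4,"z":-4,"yaw":0,"hand":0},
])

```text
clock: 35.3
position: [0.4965, 0.2064, 0.0272]
ee_rot: [-2.323, -2.114, 0.001]
force: [-0.5, -2.6, -1.1]
width: 0.613
gripper_force: 6.0
```

apply_moves([
  {"x":0,"y":0.2,"z":-0.3,"yaw":0,"hand":0},
  {"x":0,"y":0.5,"z":-0.5,"yaw":0,"hand":0},
  {"x":0,"y":0.6,"z":-0.7,"yaw":0,"hand":0},
  {"x":0,"y":0.6,"z":-0.8,"yaw":0,"hand":0},
  {"x":0,"y":0.6,"z":-0.8,"yaw":0,"hand":0},
  {"x":0,"y":-1,"z":3,"yaw":0,"hand":0},
  {"x":0,"y":-1,"z":7,"yaw":0,"hand":0},
  {"x":0,"y":-1,"z":12,"yaw":0,"hand":0},
  {"x":0,"y":-1,"z":12,"yaw":0,"hand":0},
])

```text
clock: 36.42
position: [0.4993, 0.1989, 0.1518]
ee_rot: [2.322, 2.114, 0.013]
force: [-0.5, -0.2, -1.9]
width: 0.61
gripper_force: 6.0
```

Run:
```python
from h import *
p,a,s=pose();print(p,a,s["clock"],s["width"],s["gripper_force"])
im=get_image("wrist");cv2.imwrite("pics/w14.png",im)
o=cv2.imread("pics/w10.png");print(np.abs(im.astype(int)-o)[230:400,190:380].mean())
```

```text
[0.49926754 0.19888142 0.15180527] -5.3690658485901395 36.425 0.6097787046768955 5.999792441725731
12.159195046439628
```

apply_moves([
  {"x":0.5,"y":-5,"z":0,"yaw":0,"hand":0},
  {"x":1,"y":-10,"z":0,"yaw":0,"hand":0},
  {"x":2,"y":-16,"z":0,"yaw":0,"hand":0},
  {"x":2.8,"y":-21,"z":0,"yaw":0,"hand":0},
  {"x":2.8,"y":-26,"z":0,"yaw":0,"hand":0},
  {"x":2.8,"y":-26,"z":0,"yaw":0,"hand":0},
  {"x":2.8,"y":-26,"z":-5,"yaw":0,"hand":0},
  {"x":2.8,"y":-26,"z":-9,"yaw":0,"hand":0},
  {"x":2.8,"y":-26,"z":-11,"yaw":0,"hand":0},
  {"x":2.8,"y":-26,"z":-11,"yaw":0,"hand":0},
])

```text
clock: 37.72
position: [0.5233, -0.0622, 0.0357]
ee_rot: [-2.319, -2.113, 0.004]
force: [-0.4, 0.4, -0.2]
width: 0.611
gripper_force: 6.0
```

Run:
```python
from h import *
p,a,s=pose();print(p,a,s["clock"],s["width"],s["gripper_force"])
```

```text
[ 0.5233163  -0.06219036  0.03566591] -5.32205383064894 37.725 0.6106655018435081 5.999962091445923
```

apply_moves([
  {"x":0,"y":0,"z":-0.8,"yaw":0,"hand":0},
  {"x":0,"y":0,"z":-1.3,"yaw":0,"hand":0},
  {"x":0,"y":0,"z":-1.6,"yaw":0,"hand":0},
  {"x":0,"y":0,"z":-1.6,"yaw":0,"hand":0},
  {"x":0,"y":0,"z":-1.6,"yaw":0,"hand":0.9},
  {"x":0,"y":0,"z":-1.6,"yaw":0,"hand":0.9},
  {"x":0,"y":0,"z":-1.6,"yaw":0,"hand":0.9},
  {"x":0,"y":0,"z":3.4,"yaw":0,"hand":1},
  {"x":0,"y":0,"z":9,"yaw":0,"hand":1},
  {"x":0,"y":0,"z":14,"yaw":0,"hand":1},
])

```text
clock: 38.98
position: [0.525, -0.0637, 0.1798]
ee_rot: [2.324, 2.114, 0.001]
force: [0.4, -0.9, -0.2]
width: 0.997
gripper_force: 0.0
```

apply_moves([
  {"x":0,"y":-6,"z":4,"yaw":0,"hand":1},
  {"x":0,"y":-12,"z":6,"yaw":0,"hand":1},
  {"x":-5,"y":-18,"z":6,"yaw":0,"hand":1},
  {"x":-10,"y":-24,"z":6,"yaw":0,"hand":1},
  {"x":-14,"y":-29,"z":6,"yaw":0,"hand":1},
  {"x":-18,"y":-34,"z":6,"yaw":0,"hand":1},
  {"x":-22,"y":-39,"z":6,"yaw":0,"hand":1},
  {"x":-26,"y":-44,"z":6,"yaw":0,"hand":1},
  {"x":-26,"y":-44,"z":6,"yaw":0,"hand":1},
])

```text
clock: 40.1
position: [0.2623, -0.5058, 0.2378]
ee_rot: [2.327, 2.111, -0.001]
force: [0.5, -0.2, -0.7]
width: 1.001
gripper_force: 0.0
```

Run:
```python
from h import *
p,a,s=pose();print(p,a,s["clock"])
im=get_image("scene");im2=get_image("top");cv2.imwrite("pics/topf.png",im2)
a=cv2.resize(im[100:310,90:410],(800,525)[::1],interpolation=cv2.INTER_CUBIC);
a=cv2.resize(im[100:310,90:370],(400,300),interpolation=cv2.INTER_CUBIC)
b=cv2.resize(im2[110:270,100:470],(800,300*1),interpolation=cv2.INTER_CUBIC)
c=cv2.resize(im[100:310,90:400],(800,300)) if 0 else cv2.resize(im[125:245,130:340],(800,300),interpolation=cv2.INTER_CUBIC)
cv2.imwrite("pics/fin.png",np.vstack([b,c]))
for q,z in (("syringe_a",.0125),("timer",.015),("loupe",.009),("pot_1",.077)):
    for r in silhouettes(q,"top"):
        b=box("top",r["mask"],z);print(q,round(r["p"],2),np.round(r["rect"]),np.round(b[0]),np.round(b[1]),round(b[2],1))
```

```text
[ 0.26231528 -0.50582933  0.23780167] -5.563842117039201 40.1
syringe_a 0.85 [139. 143. 155. 184.] [503. 330.] [ 27. 100.] 87.9
syringe_a 0.69 [408. 137. 424. 198.] [ 485. -307.] [ 24. 140.] 89.4
syringe_a 0.69 [143. 286. 161. 329.] [162. 304.] [21. 95.] 72.5
syringe_a 0.68 [161. 148. 175. 189.] [499. 285.] [100.  29.] 5.4
timer 0.95 [344. 143. 374. 174.] [ 517. -172.] [73. 67.] 2.8
timer 0.56 [220. 127. 337. 188.] [516.   8.] [276. 147.] 89.0
loupe 0.74 [140. 144. 156. 184.] [503. 332.] [100.  29.] 0.1
pot_1 0.96 [276. 124. 313. 152.] [540. -25.] [73. 71.] 89.1
pot_1 0.85 [236. 144. 263. 174.] [498.  85.] [78. 70.] 86.1
```

View pics/fin.png

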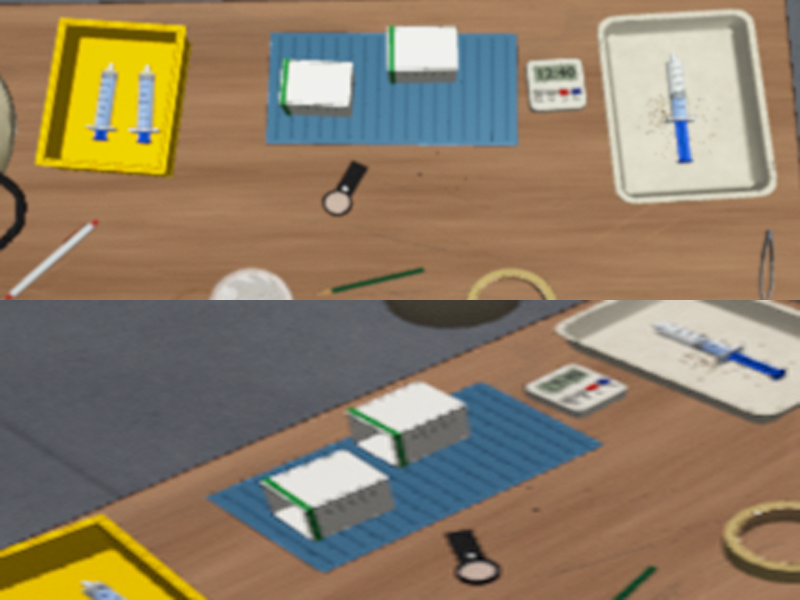

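The final view shows the timer, syringes and loupe all right. But both pots lie on their sides with their mouths toward +y (crop positions (315,85) and (425,50)). Their mouth ends slipped off the wall because I went too far out. The second quarter-turn has to be repeated closer round the wall edge, so I'll measure the lying pots and the wall again.

Run:
```python
from h import *
from scipy.spatial.transform import Rotation as R
s=observe();T=np.eye(4);T[:3,:3]=R.from_rotvec(s["ee_rot"]).as_matrix();T[:3,3]=s["position"]
c=camera_model("wrist");E=np.linalg.inv(T)@c["T"]
T9=np.eye(4);T9[:3,:3]=R.from_rotvec([-2.323,-2.114,.001]).as_matrix();T9[:3,3]=[.4966,.2054,.0272]
W=T9@E;Ki=np.linalg.inv(c["camera_matrix"])
def a9(u,z):
    d=Ki@np.array([*u,1.]);d=W[:3,:3]@np.array([d[0],-d[1],-d[2]]);o=W[:3,3];return o+d*(z-o[2])/d[2]
for u in((40,228),(520,228),(285,228),(285,212)):print(u,a9(u,.055))
im=get_image("top")
for u,v in((249,157),(293,135)):
    m=np.zeros(im.shape[:2],np.uint8);m[v-25:v+28,u-25:u+25]=1
    for th in(205,):
        g=((im.min(2)>th)&(m>0));b=box("top",g,.058);print("pot",b)
im=get_image("scene")
for r in silhouettes("pot_1","scene"):
    print(np.round(r["rect"]),box("scene",r["mask"]&(im.min(2)>205),.058))
```

```text
(40, 228) [0.40586613 0.24852587 0.055     ]
(520, 228) [0.58892594 0.23124888 0.055     ]
(285, 228) [0.49933154 0.2397047  0.055     ]
(285, 212) [0.49994299 0.24609467 0.055     ]
pot ((512.72265625, 85.21348571777344), (65.80052947998047, 51.71482849121094), 86.03822326660156)
pot ((554.8842163085938, -29.02315330505371), (62.749977111816406, 50.80404281616211), 89.07543182373047)
[220. 158. 252. 193.] ((555.6673583984375, -29.480497360229492), (61.05604553222656, 50.363197326660156), 89.687744140625)Traceback (most recent call last):
  File "<stdin>", line 17, in <module>
  File "h.py", line 13, in box
    cn=max(cv2.findContours(mask.astype(np.uint8),0,1)[0],key=cv2.contourArea)[:,0]
       ~~~^^^^^^^^^^^^^^^^^^^^^^^^^^^^^^^^^^^^^^^^^^^^^^^^^^^^^^^^^^^^^^^^^^^^
ValueError: max() iterable argument is empty
```

apply_moves([
  {"x":4,"y":4,"z":0,"yaw":0,"hand":1},
  {"x":8,"y":8,"z":0,"yaw":0,"hand":1},
  {"x":12,"y":12,"z":0,"yaw":0,"hand":1},
  {"x":16,"y":17,"z":0,"yaw":0,"hand":1},
  {"x":19,"y":22,"z":0,"yaw":0,"hand":1},
  {"x":22,"y":27,"z":0,"yaw":0,"hand":1},
  {"x":24,"y":33,"z":0,"yaw":0,"hand":1},
  {"x":25,"y":39,"z":0,"yaw":0,"hand":1},
  {"x":25,"y":45,"z":0,"yaw":0,"hand":1},
  {"x":25,"y":51,"z":0,"yaw":0,"hand":1},
], newtons=5)

```text
clock: 41.8
position: [0.5147, 0.0091, 0.238]
ee_rot: [2.322, 2.115, 0.001]
force: [1.0, 0.2, -0.2]
width: 1.001
gripper_force: 0.0
```

apply_moves([
  {"x":0,"y":6,"z":0,"yaw":1.5,"hand":1},
  {"x":0,"y":8.9,"z":-6,"yaw":1.5,"hand":1},
  {"x":0,"y":8.9,"z":-8,"yaw":1.5,"hand":1},
  {"x":0,"y":8.9,"z":-8,"yaw":1.5,"hand":1},
])

```text
clock: 42.3
position: [0.5135, 0.096, 0.1564]
ee_rot: [-2.292, -2.146, 0.005]
force: [0.4, -0.1, 0.8]
width: 0.997
gripper_force: 0.0
```

Run:
```python
from h import *
p,a,s=pose();print(p,a,s["clock"])
im=get_image("wrist");cv2.imwrite("pics/w15.png",im)
hsv=cv2.cvtColor(im,cv2.COLOR_BGR2HSV)
g=cv2.inRange(hsv,(40,80,40),(85,255,255));n,l,st,ce=cv2.connectedComponentsWithStats(g)
for i in range(1,n):
    if st[i][4]>60: print("green",st[i],np.round(at("wrist",ce[i],.058),3))
w=(im.min(2)>195).astype(np.uint8);w[285:]=0;n,l,st,ce=cv2.connectedComponentsWithStats(w)
for i in range(1,n):
    if st[i][4]>400: print("white",st[i],box("wrist",l==i,.058))
```

```text
[0.51345948 0.09601382 0.15638324] -3.783211775609743 42.3
green [246 178  80   9 599] [0.516 0.12  0.058]
green [ 13 237  30  43 249] [0.31  0.072 0.058]
white [258 164  57  11 627] ((516.5064697265625, 129.2885284423828), (7.28946590423584, 40.625125885009766), 86.14484405517578)
white [ 248  187   76   82 5806] ((513.1163940429688, 83.3622055053711), (65.48246002197266, 55.47724914550781), 86.1458740234375)
```

apply_moves([
  {"x":0,"y":-0.2,"z":-5,"yaw":0,"hand":1},
  {"x":0,"y":-0.2,"z":-10,"yaw":0,"hand":1},
  {"x":0,"y":-0.2,"z":-13,"yaw":0,"hand":1},
  {"x":0,"y":-0.2,"z":-14.6,"yaw":0,"hand":1},
  {"x":0,"y":-0.2,"z":-14.6,"yaw":0,"hand":1},
  {"x":0,"y":-0.2,"z":-14.6,"yaw":0,"hand":0},
  {"x":0,"y":-0.2,"z":-14.6,"yaw":0,"hand":0},
  {"x":0,"y":-0.2,"z":-14.6,"yaw":0,"hand":0},
  {"x":0,"y":-0.2,"z":-14.6,"yaw":0,"hand":0},
  {"x":0,"y":-0.2,"z":-14.6,"yaw":0,"hand":0},
])

```text
clock: 43.6
position: [0.515, 0.0933, 0.012]
ee_rot: [2.296, 2.144, 0.0]
force: [-2.3, -0.3, 5.1]
width: 0.609
gripper_force: 5.0
```

apply_moves([
  {"x":0,"y":0,"z":2,"yaw":0,"hand":0},
  {"x":0,"y":0,"z":4,"yaw":0,"hand":0},
  {"x":0,"y":0,"z":6.5,"yaw":-1.7,"hand":0},
  {"x":0,"y":3,"z":6.5,"yaw":-1.7,"hand":0},
  {"x":-0.5,"y":6,"z":6.5,"yaw":-1.7,"hand":0},
  {"x":-1,"y":6,"z":6.5,"yaw":-1.7,"hand":0},
  {"x":-1.3,"y":6,"z":6.5,"yaw":-1.7,"hand":0},
])

```text
clock: 44.48
position: [0.5015, 0.1526, 0.0764]
ee_rot: [2.328, 2.11, -0.002]
force: [0.4, -0.8, -1.0]
width: 0.61
gripper_force: 5.0
```

```bash
cat >> h.py <<'E'
def look(name):
    p,a,s=pose();print(p,a,s["clock"],s["width"],s["force"])
    im=get_image("wrist");cv2.imwrite(f"pics/{name}.png",im)
    hsv=cv2.cvtColor(im,cv2.COLOR_BGR2HSV)
    g=cv2.inRange(hsv,(40,80,40),(85,255,255));n,l,st,ce=cv2.connectedComponentsWithStats(g)
    for i in range(1,n):
        if st[i][4]>40: print("green",st[i])
    print("col285",[tuple(im[r,285]) and int(im[r,285].mean()) for r in range(120,400,10)])
E
python3 - <<'E'
from h import *
look("w16")
im=get_image("scene");cv2.imwrite("pics/s16.png",im)
for r in silhouettes("pot_1","scene"): print(r["p"],np.round(r["rect"]))
E
```

```text
[0.50147731 0.15257363 0.07643823] -5.616803055419098 44.475 0.6101748961631089 [ 0.43968816 -0.77653245 -0.96522275]
green [ 201  256  172   21 2736]
col285 [135, 135, 137, 136, 136, 134, 135, 136, 137, 231, 233, 234, 235, 234, 86, 116, 234, 232, 232, 240, 76, 98, 102, 230, 229, 229, 55, 46]
0.76 [180. 195. 196. 223.]
0.73 [219. 160. 253. 191.]
```

```bash
cat >> h.py <<'E'
def tilt(L=.032):
    """rows at which the upper and lower mouth edges of the held pot should show, per mouth elevation"""
    p,a,s=pose();v=np.array([np.sin(np.radians(-a)),np.cos(np.radians(a)),0]);z=np.array([0,0,1.]);o=p+.019*z
    for f in range(0,100,10):
        c,q=np.cos(np.radians(f)),np.sin(np.radians(f));m=o+L*(c*v+q*z);n=-q*v+c*z
        print(f,*[np.round(proj("wrist",m+k*n+w*np.array([np.cos(np.radians(a)),np.sin(np.radians(a)),0]))) for k,w in((.028,-.028),(.028,.028),(-.028,-.028))])
E
python3 -c "
from h import *
tilt()"
```

```text
0 [203. 254.] [370. 254.] [228. 207.]
10 [200. 276.] [373. 276.] [226. 201.]
20 [199. 299.] [374. 299.] [223. 198.]
30 [198. 323.] [375. 323.] [220. 198.]
40 [198. 346.] [374. 346.] [217. 201.]
50 [200. 366.] [373. 366.] [213. 207.]
60 [202. 383.] [371. 383.] [210. 218.]
70 [205. 395.] [368. 395.] [206. 232.]
80 [208. 403.] [365. 403.] [203. 250.]
90 [212. 406.] [361. 406.] [201. 271.]
```

apply_moves([
  {"x":-0.1,"y":5,"z":0,"yaw":0,"hand":0},
  {"x":-0.1,"y":7.3,"z":0,"yaw":0,"hand":0},
  {"x":-0.1,"y":7.3,"z":-0.9,"yaw":0,"hand":0},
  {"x":-0.1,"y":6.7,"z":-1.4,"yaw":0,"hand":0},
  {"x":-0.1,"y":6.2,"z":-1.9,"yaw":0,"hand":0},
  {"x":-0.1,"y":5.8,"z":-2.5,"yaw":0,"hand":0},
  {"x":-0.1,"y":5.6,"z":-3.2,"yaw":0,"hand":0},
  {"x":-0.1,"y":5.5,"z":-4,"yaw":0,"hand":0},
  {"x":-0.1,"y":5.5,"z":-4.3,"yaw":0,"hand":0},
  {"x":-0.1,"y":5.5,"z":-4.3,"yaw":0,"hand":0},
])

```text
clock: 45.88
position: [0.5009, 0.2082, 0.0334]
ee_rot: [-2.328, -2.11, 0.001]
force: [-0.3, -1.5, 0.3]
width: 0.609
gripper_force: 5.0
```

Run:
```python
from h import *
look("w17");tilt()
```

```text
[0.50089512 0.20823281 0.03338468] -5.617456387015068 45.875 0.6093507405967356 [-0.34187908 -1.48286921  0.2636656 ]
green [200 210 173 103 550]
green [193 345 187  34 907]
col285 [189, 169, 173, 170, 171, 170, 169, 74, 76, 72, 179, 179, 178, 177, 178, 177, 170, 169, 169, 176, 62, 82, 86, 168, 169, 189, 45, 32]
0 [203. 254.] [370. 254.] [228. 207.]
10 [200. 276.] [373. 276.] [226. 201.]
20 [199. 299.] [374. 299.] [223. 198.]
30 [198. 323.] [375. 323.] [220. 198.]
40 [198. 346.] [374. 346.] [217. 201.]
50 [200. 366.] [373. 366.] [213. 207.]
60 [202. 383.] [371. 383.] [210. 218.]
70 [205. 395.] [368. 395.] [206. 232.]
80 [208. 403.] [365. 403.] [203. 250.]
90 [212. 406.] [361. 406.] [201. 271.]
```

apply_moves([
  {"x":0,"y":0.2,"z":0,"yaw":0,"hand":0},
  {"x":0,"y":0.3,"z":-0.2,"yaw":0,"hand":0},
  {"x":0,"y":0.35,"z":-0.4,"yaw":0,"hand":0},
  {"x":0,"y":0.4,"z":-0.6,"yaw":0,"hand":0},
  {"x":0,"y":0.4,"z":-0.8,"yaw":0,"hand":0},
  {"x":0,"y":0.4,"z":-0.9,"yaw":0,"hand":0},
  {"x":0,"y":0.4,"z":-0.9,"yaw":0,"hand":0},
])

```text
clock: 46.8
position: [0.5009, 0.2127, 0.0246]
ee_rot: [-2.327, -2.11, -0.0]
force: [0.2, -0.7, -1.0]
width: 0.609
gripper_force: 5.0
```

Run:
```python
from h import *
look("w18")
```

```text
[0.5008646  0.21269052 0.02462918] -5.603278217605123 46.8 0.6088844453175771 [ 0.18530283 -0.72616589 -1.03483108]
green [202 235 170  78 496]
green [198 345   4  35  74]
green [371 345   4  35  83]
col285 [169, 187, 172, 173, 167, 168, 167, 167, 71, 70, 71, 88, 194, 143, 153, 188, 188, 190, 190, 199, 64, 81, 85, 191, 193, 79, 53, 31]
```

apply_moves([
  {"x":0,"y":0.1,"z":-0.2,"yaw":0,"hand":0},
  {"x":0,"y":0.1,"z":-0.3,"yaw":0,"hand":0},
  {"x":0,"y":0.1,"z":-0.3,"yaw":0,"hand":0},
  {"x":0,"y":0.1,"z":-0.3,"yaw":0,"hand":0.5},
  {"x":0,"y":0.1,"z":-0.3,"yaw":0,"hand":0.5},
  {"x":0,"y":0,"z":-0.3,"yaw":0,"hand":0.5},
  {"x":0,"y":0,"z":-0.3,"yaw":0,"hand":0},
  {"x":0,"y":0,"z":-0.3,"yaw":0,"hand":0},
  {"x":0,"y":0,"z":-0.3,"yaw":0,"hand":0},
  {"x":0,"y":0,"z":-0.3,"yaw":0,"hand":0},
], newtons=10)

```text
clock: 48.1
position: [0.501, 0.2123, 0.0217]
ee_rot: [2.328, 2.11, -0.0]
force: [-0.1, 0.5, -0.5]
width: 0.613
gripper_force: 10.0
```

Run:
```python
from h import *
look("w19");tilt(.035)
```

```text
[0.5009576  0.21226809 0.02170903] -5.623245030176392 48.1 0.6130372256169593 [-0.12817691  0.47508602 -0.4926393 ]
green [205 345 164  35 944]
col285 [182, 199, 184, 181, 177, 176, 174, 175, 72, 75, 73, 68, 138, 159, 119, 91, 92, 91, 89, 92, 59, 80, 85, 90, 90, 87, 50, 31]
0 [202. 246.] [371. 246.] [228. 201.]
10 [199. 268.] [374. 268.] [225. 196.]
20 [197. 293.] [376. 293.] [222. 193.]
30 [196. 319.] [377. 319.] [219. 193.]
40 [196. 344.] [376. 344.] [215. 197.]
50 [198. 366.] [375. 366.] [212. 204.]
60 [200. 385.] [373. 385.] [208. 216.]
70 [203. 399.] [370. 399.] [204. 232.]
80 [206. 408.] [367. 408.] [201. 252.]
90 [210. 413.] [363. 413.] [199. 275.]
```

Run:
```python
from h import *
for n in("w18","w19"):
    im=cv2.imread(f"pics/{n}.png")
    print(n)
    for r in list(range(205,312,7))+[350,360,370,378]:
        print(r," ".join("%02x%02x%02x"%tuple(int(x) for x in im[r,c][::-1]) for c in (190,203,215,230,285,340,358,368,380)))
im=get_image("scene")
for r in silhouettes("pot_1","scene"): print(r["p"],np.round(r["rect"]))
def ex(x,y):
    for h,nm in((.075,"up"),):
        P=np.array([proj("scene",(x+i,y+j,k)) for i in(-.028,.028) for j in(-.028,.028) for k in(0,.075)]);print(nm,P.min(0),P.max(0))
ex(.501,.212)
```

```text
w18
205 5e5020 5f5022 605223 605226 5e5124 5e5121 605121 5f511f 60511f
212 5d4e20 5c4f1f 5d4f21 5d4f20 5e5025 5f5123 5e5021 5f5122 605122
219 5e5020 5d4f22 5e5123 5e5125 5f5127 5d4f23 5d5021 5f5024 5e4f20
226 5e5021 5c4e21 5d4f22 5d5025 5e5128 5c4f23 5d4f23 5e5022 5d4e1f
233 b1943c b1943c ac963e ab953e b09942 b19a41 b0993e bb9c3f b7993e
240 bfa242 c1a141 848178 c7c4b8 c8c5b9 c7c4b8 ada99e dab248 caab45
247 d1af47 d7b34a 6d6c63 9e9c93 9f9c92 9e9a92 9f9b91 b8a844 d4b24a
254 8c715a 8b6c58 56534c 9c9990 9e9c93 9e9c91 8a887e 65704d 816751
261 8d725a 8c6f58 504e47 5b5952 a09b93 636058 737067 437140 816852
268 4d4c45 555148 55534d 5b5952 c2beb2 63615a 625f58 38723e 514e46
275 535047 495b44 57564e 5b5a53 c2bfb4 625f5a 5d5a55 33723c 535047
282 525049 3f6942 595751 5a5853 c4c0b6 63615b 5e5c55 266b31 534f48
289 514f47 2f743a 57564f 585751 c5c1b7 615f59 5c5a54 23582d 524f48
296 524e48 2d7239 575751 5b5954 c2c0b5 615f5a 605e59 526e53 525049
303 504d46 2e6e39 595853 5b5854 c3c1b6 62615b 5d5c56 a49d97 4e4b45
310 524e49 44774a 595752 5b5a54 cdcabf 63615b 62615a aca59e 504e47
350 4c4a43 b5b1a9 56544e
[... 1000 characters left out ...]
48 211d17 62605a 5f5c55 605d57 27241c 57534b 56534a
289 55514a 55514a 221f19 5f5d57 605d57 5d5b54 211d16 55524a 545049
296 56524b 55524b 201b17 5e5c56 5f5d57 5e5c57 221e1b 55514a 535149
303 54514a 54524a 1d1a18 5a5753 5f5d57 5e5c56 1f1c1b 5c5a52 535149
310 54514a 4c4943 181813 5f5e58 605e58 605d59 1a1918 1b1917 56534c
350 4f4d46 524b49 546553 546553 556653 4f6d51 506d51 44704a 56544d
360 514f48 504d48 87857e 595753 5d5c57 605e59 c1bfb4 5a4e4d 57544e
370 525049 786656 c3c1b6 595753 5a5954 62605c cecbc0 415d71 57544d
378 504f4a 927660 c5c2b6 57564f 5a5854 625f58 d1cdc0 4f6979 53514a
0.87 [219. 157. 252. 192.]
0.45 [194. 208. 201. 218.]
up [164.51351201 207.85915479] [199.1443828  248.23308378]
```

Run:
```python
from h import *
p,a,s=pose()
v=np.array([np.sin(np.radians(-a)),np.cos(np.radians(a)),0]);z=np.array([0,0,1.]);u=np.array([np.cos(np.radians(a)),np.sin(np.radians(a)),0])
b=np.array([p[0],p[1],0])
print("upright, wall-side face offset d: rim(left,right) bottom row")
for d in(.028,.02,.01,0,-.01,-.02):
    print(d,*[np.round(proj("wrist",b+d*v+h*z+w*u)) for h,w in((.075,-.028),(.075,.028),(0,-.028))])
o=p+.019*z
for L in(.032,.045):
  for f in range(80,150,10):
    c,q=np.cos(np.radians(f)),np.sin(np.radians(f));ax=c*v+q*z;n=-q*v+c*z
    P=lambda t,k:o+t*ax+k*n
    print(L,f,"rim far",np.round(proj("wrist",P(L,-.028)-.028*u)),"base far",np.round(proj("wrist",P(L-.075,-.028)-.028*u)),"low z",round(min(P(L-.075,-.028)[2],P(L-.075,.028)[2]),3))
```

```text
upright, wall-side face offset d: rim(left,right) bottom row
0.028 [199. 274.] [374. 274.] [233. 207.]
0.02 [201. 296.] [372. 296.] [233. 222.]
0.01 [203. 322.] [370. 322.] [234. 240.]
0 [205. 347.] [368. 347.] [235. 257.]
-0.01 [207. 371.] [366. 371.] [236. 273.]
-0.02 [209. 394.] [364. 394.] [236. 289.]
0.032 80 rim far [203. 250.] base far [235. 218.] low z -0.007
0.032 90 rim far [201. 271.] base far [233. 206.] low z -0.002
0.032 100 rim far [199. 294.] base far [231. 196.] low z -0.007
0.032 110 rim far [198. 318.] base far [228. 187.] low z -0.009
0.032 120 rim far [198. 341.] base far [225. 181.] low z -0.011
0.032 130 rim far [200. 362.] base far [222. 178.] low z -0.01
0.032 140 rim far [202. 379.] base far [218. 178.] low z -0.008
0.045 80 rim far [193. 260.] base far [231. 221.] low z 0.006
0.045 90 rim far [191. 291.] base far [229. 214.] low z 0.011
0.045 100 rim far [189. 324.] base far [227. 207.] low z 0.006
0.045 110 rim far [190. 355.] base far [225. 203.] low z 0.003
0.045 120 rim far [191. 384.] base far [222. 201.] low z 0.001
0.045 130 rim far [194. 407.] base far [219. 202.] low z -0.0
0.045 140 rim far [198. 425.] base far [216. 207.] low z -0.0
```

After release the pot stands mouth-up: rim (205–369, row 347) matches the upright model, but its wall-side face is now under the pads, 28 mm further out. I'll regrip it centrally.

apply_moves([
  {"x":0,"y":0,"z":0,"yaw":0,"hand":0.9},
  {"x":0,"y":0,"z":0,"yaw":0,"hand":0.9},
  {"x":0,"y":0,"z":0,"yaw":0,"hand":0.9},
  {"x":-0.2,"y":-1.4,"z":0.3,"yaw":0,"hand":0.9},
  {"x":-0.3,"y":-2.8,"z":0.3,"yaw":0,"hand":0.9},
  {"x":-0.3,"y":-2.8,"z":0.3,"yaw":0,"hand":0.9},
  {"x":-0.3,"y":-2.8,"z":0.3,"yaw":0,"hand":0},
  {"x":-0.3,"y":-2.8,"z":0.3,"yaw":0,"hand":0},
  {"x":-0.3,"y":-2.8,"z":0.3,"yaw":0,"hand":0},
  {"x":-0.3,"y":-2.8,"z":0.3,"yaw":0,"hand":0},
], newtons=15)

```text
clock: 49.5
position: [0.498, 0.1846, 0.0247]
ee_rot: [-2.327, -2.11, -0.0]
force: [0.4, 0.5, 0.7]
width: 0.611
gripper_force: 15.0
```

```bash
cat >> h.py <<'E'
def uprow(zb=0.):
    p,a,s=pose();v=np.array([np.sin(np.radians(-a)),np.cos(np.radians(a)),0]);u=np.array([np.cos(np.radians(a)),np.sin(np.radians(a)),0]);b=np.array([p[0],p[1],zb])
    print("exp far rim",[np.round(proj("wrist",b+.028*v+np.array([0,0,h])+w*u)) for h,w in((.075,-.028),(.075,.028),(0,-.028))])
E
python3 - <<'E'
from h import *
look("w20");uprow()
E
```

```text
[0.49796693 0.18460504 0.02470492] -5.596846396193371 49.5 0.6107108190414651 [0.43909778 0.52136293 0.68378698]
green [ 201  266  171   47 1119]
green [206 344   5  36  68]
green [362 344   5  36  76]
col285 [181, 182, 189, 81, 155, 167, 111, 126, 127, 127, 96, 96, 98, 98, 97, 54, 227, 229, 232, 101, 66, 87, 91, 93, 94, 93, 53, 31]
exp far rim [array([201., 270.]), array([372., 270.]), array([233., 206.])]
```

apply_moves([
  {"x":0,"y":0,"z":2,"yaw":0,"hand":0},
  {"x":0.5,"y":-3,"z":2,"yaw":0,"hand":0},
  {"x":1.2,"y":-6,"z":2,"yaw":0,"hand":0},
  {"x":1.7,"y":-9,"z":2,"yaw":0,"hand":0},
  {"x":1.7,"y":-9,"z":2,"yaw":0,"hand":0},
  {"x":1.7,"y":-9,"z":1,"yaw":0,"hand":0},
  {"x":1.7,"y":-9,"z":0.4,"yaw":0,"hand":0},
  {"x":1.7,"y":-9,"z":0.2,"yaw":0,"hand":0},
  {"x":1.7,"y":-9,"z":0.2,"yaw":0,"hand":0},
])

```text
clock: 50.68
position: [0.5144, 0.0953, 0.0266]
ee_rot: [-2.326, -2.111, 0.001]
force: [-1.6, 0.5, 3.6]
width: 0.607
gripper_force: 15.0
```

Run:
```python
from h import *
look("w21");uprow(.002)
```

```text
[0.51443156 0.09528392 0.02664337] -5.5288752524693905 50.675 0.6070976432716692 [-1.59353368  0.52496247  3.56855822]
green [ 201  266  172   47 1230]
green [206 344   5  36  67]
green [362 345   5  35  75]
col285 [143, 143, 144, 145, 127, 147, 136, 146, 143, 130, 112, 113, 112, 115, 113, 67, 244, 245, 248, 119, 79, 101, 105, 110, 109, 107, 63, 38]
exp far rim [array([201., 270.]), array([371., 270.]), array([233., 206.])]
```

apply_moves([
  {"x":0,"y":0,"z":0,"yaw":0,"hand":0.4},
  {"x":0,"y":0,"z":0,"yaw":0,"hand":0.9},
  {"x":0,"y":0,"z":0,"yaw":0,"hand":0.9},
  {"x":0,"y":0,"z":4,"yaw":0,"hand":1},
  {"x":0,"y":0,"z":9,"yaw":0,"hand":1},
  {"x":0,"y":0,"z":13,"yaw":0,"hand":1},
  {"x":2,"y":-6,"z":13,"yaw":2,"hand":1},
  {"x":4.1,"y":-11.5,"z":13,"yaw":5,"hand":1},
  {"x":4.1,"y":-11.5,"z":13,"yaw":5,"hand":1},
  {"x":4.1,"y":-11.5,"z":13,"yaw":5,"hand":1},
])

```text
clock: 51.98
position: [0.5557, -0.0205, 0.1565]
ee_rot: [-2.234, -2.208, -0.0]
force: [0.4, 0.3, 0.0]
width: 1.003
gripper_force: 0.0
```

Run:
```python
from h import *
look("w22")
im=cv2.imread("pics/w22.png")
w=(im.min(2)>195).astype(np.uint8);w[290:]=0;n,l,st,ce=cv2.connectedComponentsWithStats(w)
for i in range(1,n):
    if st[i][4]>400: print("white",st[i],box("wrist",l==i,.058))
hsv=cv2.cvtColor(im,cv2.COLOR_BGR2HSV);g=cv2.inRange(hsv,(40,80,40),(85,255,255));n,l,st,ce=cv2.connectedComponentsWithStats(g)
for i in range(1,n):
    if st[i][4]>100: print("green",np.round(at("wrist",ce[i],.056),3),box("wrist",l==i,.077))
get_image("scene")
for r in silhouettes("pot_1","scene"): print(r["p"],np.round(r["rect"]))
P=np.array([proj("scene",(.5144+i,.0953+j,k)) for i in(-.028,.028) for j in(-.028,.028) for k in(.002,.077)]);print(P.min(0),P.max(0))
```

```text
[ 0.55569802 -0.02046273  0.15654305] -0.673427652219857 51.975 1.0029775479776104 [0.38505131 0.26671122 0.04227821]
green [168   0   3  83 103]
green [169   0  99 102 373]
green [245 176  80   9 583]
col285 [129, 142, 129, 135, 111, 239, 131, 239, 239, 239, 239, 240, 238, 239, 238, 130, 120, 126, 125, 133, 68, 90, 96, 142, 183, 118, 56, 37]
white [ 176    0   89   99 4369] ((512.6234741210938, 94.93742370605469), (59.29888153076172, 55.7269401550293), 84.32500457763672)
white [257 162  57  11 626] ((554.8985595703125, 15.832276344299316), (7.23223352432251, 40.365638732910156), 89.41535949707031)
white [ 247  184   76   83 5885] ((554.3920288085938, -29.521141052246094), (66.05563354492188, 55.12857437133789), 89.9339599609375)
green [0.48  0.101 0.056] ((486.11822509765625, 95.45967102050781), (45.07674789428711, 0.6943649649620056), 84.62745666503906)
green [0.525 0.081 0.056] ((514.4351806640625, 91.86988830566406), (56.54545593261719, 57.785491943359375), 84.53865814208984)
green [0.555 0.006 0.056] ((554.5635986328125, 10.429526329040527), (5.476095199584961, 53.26118850708008), 89.41499328613281)
0.83 [220. 162. 255. 191.]
0.81 [199. 185. 225. 223.]
0.32 [138. 249. 157. 274.]
[196.99299772 182.05687972] [228.62455413 220.77139461]
```

Pot A stands mouth-up at (0.514,0.092). Same treatment for pot B, with the tighter path round the wall edge.

apply_moves([
  {"x":-0.1,"y":-0.2,"z":-5,"yaw":0.5,"hand":1},
  {"x":-0.1,"y":-0.2,"z":-10,"yaw":0.5,"hand":1},
  {"x":-0.1,"y":-0.2,"z":-13,"yaw":0.5,"hand":1},
  {"x":-0.1,"y":-0.2,"z":-14.5,"yaw":0.5,"hand":1},
  {"x":-0.1,"y":-0.2,"z":-14.5,"yaw":0.5,"hand":1},
  {"x":-0.1,"y":-0.2,"z":-14.5,"yaw":0.5,"hand":0},
  {"x":-0.1,"y":-0.2,"z":-14.5,"yaw":0.5,"hand":0},
  {"x":-0.1,"y":-0.2,"z":-14.5,"yaw":0.5,"hand":0},
  {"x":-0.1,"y":-0.2,"z":-14.5,"yaw":0.5,"hand":0},
  {"x":-0.1,"y":-0.2,"z":-14.5,"yaw":0.5,"hand":0},
], newtons=5)

```text
clock: 53.38
position: [0.5552, -0.0228, 0.0121]
ee_rot: [2.224, 2.219, 0.0]
force: [-1.3, -0.7, 4.7]
width: 0.608
gripper_force: 5.0
```

apply_moves([
  {"x":0,"y":0,"z":5,"yaw":0,"hand":0},
  {"x":0,"y":0,"z":10,"yaw":0,"hand":0},
  {"x":0,"y":0,"z":15,"yaw":0,"hand":0},
  {"x":-1,"y":5,"z":15,"yaw":-2,"hand":0},
  {"x":-2,"y":10,"z":15,"yaw":-4,"hand":0},
  {"x":-4,"y":15,"z":15,"yaw":-5.4,"hand":0},
  {"x":-5.4,"y":19,"z":15,"yaw":-5.4,"hand":0},
  {"x":-5.4,"y":19,"z":11,"yaw":-5.4,"hand":0},
  {"x":-5.4,"y":18,"z":6.5,"yaw":-5.4,"hand":0},
  {"x":-5.4,"y":18,"z":6.5,"yaw":-5.4,"hand":0},
])

```text
clock: 54.62
position: [0.4988, 0.1558, 0.0744]
ee_rot: [-2.325, -2.11, 0.009]
force: [-0.3, 0.3, -0.5]
width: 0.61
gripper_force: 5.0
```

Run:
```python
from h import *
look("w23")
```

```text
[0.49879609 0.15575556 0.07436903] -5.539288983141375 54.625 0.6100932646649749 [-0.2636985   0.32902332 -0.46233453]
green [ 203  218  166   17 2646]
col285 [132, 131, 130, 128, 128, 127, 126, 126, 125, 127, 104, 108, 225, 226, 227, 227, 227, 227, 227, 236, 78, 95, 99, 228, 228, 228, 51, 46]
```

apply_moves([
  {"x":0,"y":3,"z":1.2,"yaw":0,"hand":0},
  {"x":0,"y":6.9,"z":1.2,"yaw":0,"hand":0},
  {"x":0,"y":6.9,"z":0,"yaw":0,"hand":0},
  {"x":0,"y":6.9,"z":-0.8,"yaw":0,"hand":0},
  {"x":0,"y":6.3,"z":-1.3,"yaw":0,"hand":0},
  {"x":0,"y":5.8,"z":-1.7,"yaw":0,"hand":0},
  {"x":0,"y":5.4,"z":-2.3,"yaw":0,"hand":0},
  {"x":0,"y":5.2,"z":-3,"yaw":0,"hand":0},
  {"x":0,"y":5.1,"z":-3.8,"yaw":0,"hand":0},
  {"x":0,"y":5.1,"z":-4.1,"yaw":0,"hand":0},
])

```text
clock: 55.92
position: [0.5009, 0.2077, 0.035]
ee_rot: [2.326, 2.111, -0.002]
force: [-1.2, -3.1, 1.3]
width: 0.611
gripper_force: 5.0
```

Run:
```python
from h import *
look("w24")
get_image("scene")
for r in silhouettes("pot_1","scene"): print(r["p"],np.round(r["rect"]))
```

```text
[0.50091438 0.20766736 0.03499427] -5.547763095931089 55.925 0.6112264640749797 [-1.19603274 -3.11446989  1.3469787 ]
green [194 208  21 104 162]
green [358 208  22 104 185]
green [ 185  345  203   18 2061]
col285 [183, 170, 169, 169, 169, 168, 168, 76, 75, 173, 198, 197, 197, 197, 198, 196, 196, 195, 196, 142, 64, 80, 85, 172, 77, 193, 41, 34]
0.62 [162. 218. 177. 237.]
0.57 [202. 186. 229. 220.]
0.5 [136. 248. 156. 273.]
0.43 [305. 138. 336. 160.]
```

apply_moves([
  {"x":0,"y":0.1,"z":0.1,"yaw":0,"hand":0},
  {"x":0,"y":0.25,"z":0.1,"yaw":0,"hand":0},
  {"x":0,"y":0.35,"z":0.1,"yaw":0,"hand":0},
  {"x":0,"y":0.4,"z":-0.2,"yaw":0,"hand":0},
  {"x":0,"y":0.4,"z":-0.4,"yaw":0,"hand":0},
  {"x":0,"y":0.4,"z":-0.6,"yaw":0,"hand":0},
  {"x":0,"y":0.4,"z":-0.8,"yaw":0,"hand":0},
  {"x":0,"y":0.4,"z":-0.9,"yaw":0,"hand":0},
  {"x":0,"y":0.4,"z":-0.9,"yaw":0,"hand":0},
])

```text
clock: 57.2
position: [0.5009, 0.2123, 0.0266]
ee_rot: [-2.326, -2.112, 0.0]
force: [0.4, -1.3, -0.1]
width: 0.613
gripper_force: 5.0
```

Run:
```python
from h import *
look("w25");tilt(.034)
```

```text
[0.50088466 0.21230455 0.02659191] -5.518554240673325 57.2 0.6128887761772618 [ 0.36376139 -1.33955023 -0.12116134]
green [197 225 179  88 508]
green [188 345   7  44  93]
green [378 345   6  35  87]
col285 [173, 186, 167, 169, 167, 167, 167, 165, 74, 73, 72, 189, 177, 176, 177, 175, 176, 167, 163, 168, 61, 81, 84, 164, 162, 163, 46, 33]
0 [202. 249.] [371. 249.] [228. 203.]
10 [200. 271.] [373. 271.] [226. 198.]
20 [198. 295.] [375. 295.] [223. 195.]
30 [197. 320.] [376. 320.] [219. 195.]
40 [197. 345.] [376. 345.] [216. 198.]
50 [198. 366.] [374. 366.] [212. 205.]
60 [201. 384.] [372. 384.] [209. 216.]
70 [204. 398.] [369. 398.] [205. 232.]
80 [207. 407.] [366. 407.] [202. 251.]
90 [211. 411.] [362. 411.] [199. 273.]
```

apply_moves([
  {"x":0,"y":0,"z":-0.2,"yaw":0,"hand":0},
  {"x":0,"y":0,"z":-0.4,"yaw":0,"hand":0},
  {"x":0,"y":0,"z":-0.6,"yaw":0,"hand":0},
  {"x":0,"y":0,"z":-0.6,"yaw":0,"hand":0},
])

```text
clock: 57.75
position: [0.5009, 0.2121, 0.0205]
ee_rot: [-2.326, -2.112, 0.001]
force: [-0.7, 0.2, -0.8]
width: 0.61
gripper_force: 5.0
```

Run:
```python
from h import *
look("w26")
```

```text
[0.50089656 0.21212156 0.02048274] -5.526675427332009 57.75 0.6099501640482441 [-0.67767189  0.19152475 -0.82458694]
green [198 235 178  78 651]
green [192 345   5  35  77]
green [376 345   6  35  87]
col285 [170, 185, 172, 173, 167, 168, 166, 166, 63, 72, 72, 71, 180, 166, 165, 166, 165, 174, 174, 182, 63, 80, 84, 176, 176, 176, 44, 34]
```

Now about 75°; release lets it stand up. I'll check the result before regripping.

apply_moves([
  {"x":0,"y":0,"z":0,"yaw":0,"hand":0.5},
  {"x":0,"y":0,"z":0,"yaw":0,"hand":0.9},
  {"x":0,"y":0,"z":0,"yaw":0,"hand":0.9},
  {"x":0,"y":0,"z":0.4,"yaw":0,"hand":0.9},
  {"x":0,"y":0,"z":0.4,"yaw":0,"hand":0.9},
])

```text
clock: 58.42
position: [0.5012, 0.2124, 0.0251]
ee_rot: [2.326, 2.112, 0.001]
force: [0.3, 0.2, 0.2]
width: 0.953
gripper_force: 0.0
```

Run:
```python
from h import *
look("w27")
p,a,s=pose()
v=np.array([np.sin(np.radians(-a)),np.cos(np.radians(a)),0]);z=np.array([0,0,1.]);u=np.array([np.cos(np.radians(a)),np.sin(np.radians(a)),0]);b=np.array([p[0],p[1],0])
for d in(.028,.02,.01,0,-.01,-.02):
    print(d,*[np.round(proj("wrist",b+d*v+h*z+w*u)) for h,w in((.075,-.028),(.075,.028))])
```

```text
[0.50124628 0.21242477 0.02514875] -5.524220433389516 58.425 0.9529999896194555 [0.33737991 0.15282047 0.19100906]
green [ 209  345  158   46 1239]
col285 [172, 191, 175, 174, 170, 171, 169, 167, 71, 71, 70, 106, 152, 114, 115, 92, 87, 86, 85, 88, 56, 77, 83, 83, 197, 85, 49, 31]
0.028 [201. 269.] [371. 269.]
0.02 [203. 291.] [370. 291.]
0.01 [205. 317.] [368. 316.]
0 [207. 341.] [366. 341.]
-0.01 [209. 365.] [364. 364.]
-0.02 [211. 387.] [362. 387.]
```

Run:
```python
from h import *
im=cv2.imread("pics/w27.png");hsv=cv2.cvtColor(im,cv2.COLOR_BGR2HSV);g=cv2.inRange(hsv,(40,80,40),(85,255,255))
for c in(225,285,345): print(c,np.where(g[:,c])[0])
print([(r,[int(x) for x in im[r,285]]) for r in range(345,385,4)])
```

```text
225 [345 346 347 348 349 350 351]
285 [345 346 347 348 349 350 351]
345 [345 346 347 348 349 350 351]
[(345, [36, 55, 31]), (349, [50, 85, 42]), (353, [79, 81, 87]), (357, [206, 211, 215]), (361, [126, 133, 135]), (365, [83, 88, 90]), (369, [82, 87, 89]), (373, [81, 85, 86]), (377, [82, 86, 87]), (381, [35, 57, 69])]
```

apply_moves([
  {"x":-0.2,"y":-1.6,"z":0,"yaw":0,"hand":1},
  {"x":-0.3,"y":-3.2,"z":0,"yaw":0,"hand":1},
  {"x":-0.3,"y":-3.2,"z":0,"yaw":0,"hand":1},
  {"x":-0.3,"y":-3.2,"z":0,"yaw":0,"hand":0},
  {"x":-0.3,"y":-3.2,"z":0,"yaw":0,"hand":0},
  {"x":-0.3,"y":-3.2,"z":0,"yaw":0,"hand":0},
  {"x":-0.3,"y":-3.2,"z":0,"yaw":0,"hand":0},
  {"x":-0.3,"y":-3.2,"z":0,"yaw":0,"hand":0},
], newtons=15)

```text
clock: 59.48
position: [0.498, 0.1805, 0.0247]
ee_rot: [-2.326, -2.112, -0.0]
force: [0.1, 0.3, 0.2]
width: 0.61
gripper_force: 15.0
```

Run:
```python
from h import *
look("w28");uprow()
get_image("scene")
for r in silhouettes("pot_1","scene"): print(r["p"],np.round(r["rect"]))
P=np.array([proj("scene",(.5144+i,.092+j,k)) for i in(-.028,.028) for j in(-.028,.028) for k in(.002,.077)]);print(P.min(0),P.max(0))
```

```text
[0.49795535 0.18049057 0.02474227] -5.508075796311857 59.475 0.6102055327568205 [0.10811437 0.30356043 0.17140565]
green [ 200  265  172   48 1181]
green [206 344   4  36  69]
green [363 345   4  35  74]
col285 [181, 182, 78, 166, 166, 127, 126, 126, 124, 123, 97, 97, 97, 98, 98, 58, 229, 230, 228, 103, 70, 88, 91, 94, 93, 92, 53, 31]
exp far rim [array([201., 270.]), array([371., 270.]), array([233., 206.])]
0.72 [203. 185. 230. 218.]
0.54 [177. 216. 194. 239.]
[197.9545936  181.44555593] [229.50661009 220.11877224]
```

apply_moves([
  {"x":0,"y":0,"z":4,"yaw":0,"hand":0},
  {"x":0,"y":0,"z":9,"yaw":0,"hand":0},
  {"x":0,"y":0,"z":13,"yaw":0,"hand":0},
  {"x":0.5,"y":-5,"z":13,"yaw":0,"hand":0},
  {"x":1,"y":-10,"z":13,"yaw":0,"hand":0},
  {"x":2,"y":-16,"z":13,"yaw":0,"hand":0},
  {"x":2.7,"y":-22,"z":13,"yaw":0,"hand":0},
  {"x":2.7,"y":-24,"z":13,"yaw":0,"hand":0},
  {"x":2.7,"y":-24,"z":9,"yaw":0,"hand":0},
  {"x":2.7,"y":-24,"z":4,"yaw":0,"hand":0},
])

```text
clock: 60.88
position: [0.526, -0.0606, 0.0646]
ee_rot: [2.326, 2.108, 0.003]
force: [0.9, -0.8, -1.4]
width: 0.611
gripper_force: 15.0
```

apply_moves([
  {"x":0,"y":0,"z":-2,"yaw":0,"hand":0},
  {"x":0,"y":0,"z":-3.3,"yaw":0,"hand":0},
  {"x":0,"y":0,"z":-3.7,"yaw":0,"hand":0},
  {"x":0,"y":0,"z":-3.8,"yaw":0,"hand":0},
  {"x":0,"y":0,"z":-3.8,"yaw":0,"hand":0},
])

```text
clock: 61.5
position: [0.5256, -0.0598, 0.0275]
ee_rot: [2.325, 2.111, 0.001]
force: [0.9, -0.4, -1.1]
width: 0.61
gripper_force: 15.0
```

Run:
```python
from h import *
look("w29");uprow(.002)
```

```text
[ 0.52556508 -0.05976228  0.02748635] -5.529414928402403 61.5 0.609612675592691 [ 0.93352137 -0.39750478 -1.10142744]
green [ 200  264  172   49 1023]
green [206 344   4  36  67]
green [363 345   4  35  75]
col285 [132, 155, 134, 132, 155, 132, 132, 130, 131, 131, 114, 115, 116, 117, 118, 74, 248, 248, 248, 125, 88, 108, 112, 114, 112, 111, 63, 38]
exp far rim [array([202., 269.]), array([371., 269.]), array([233., 205.])]
```

Upright on the mat. Release, back off and verify everything by model.

apply_moves([
  {"x":0,"y":0,"z":-0.1,"yaw":0,"hand":0},
  {"x":0,"y":0,"z":-0.1,"yaw":0,"hand":0.4},
  {"x":0,"y":0,"z":-0.1,"yaw":0,"hand":0.9},
  {"x":0,"y":0,"z":0,"yaw":0,"hand":0.9},
  {"x":0,"y":0,"z":4,"yaw":0,"hand":1},
  {"x":0,"y":0,"z":9,"yaw":0,"hand":1},
  {"x":0,"y":0,"z":14,"yaw":0,"hand":1},
  {"x":0,"y":0,"z":19,"yaw":0,"hand":1},
])

```text
clock: 62.55
position: [0.5246, -0.0597, 0.2185]
ee_rot: [-2.326, -2.112, -0.0]
force: [1.2, -0.5, -0.5]
width: 0.997
gripper_force: 0.0
```

apply_moves([
  {"x":0,"y":-6,"z":0,"yaw":0,"hand":1},
  {"x":0,"y":-12,"z":0,"yaw":0,"hand":1},
  {"x":-5,"y":-18,"z":0,"yaw":0,"hand":1},
  {"x":-10,"y":-24,"z":0,"yaw":0,"hand":1},
  {"x":-14,"y":-29,"z":0,"yaw":0,"hand":1},
  {"x":-18,"y":-34,"z":0,"yaw":0,"hand":1},
  {"x":-22,"y":-39,"z":0,"yaw":0,"hand":1},
  {"x":-26,"y":-44,"z":0,"yaw":0,"hand":1},
  {"x":-26,"y":-44,"z":0,"yaw":0,"hand":1},
])

```text
clock: 63.68
position: [0.2619, -0.5021, 0.2167]
ee_rot: [-2.329, -2.108, 0.002]
force: [0.8, 1.3, 0.7]
width: 1.003
gripper_force: 0.0
```

Run:
```python
from h import *
for c in("top","scene"):
    im=get_image(c);cv2.imwrite(f"pics/{c}Z.png",im)
    hsv=cv2.cvtColor(im,cv2.COLOR_BGR2HSV);g=cv2.inRange(hsv,(40,90,30),(85,255,255))
    for r in silhouettes("pot_1",c):
        x0,y0,x1,y1=[int(v) for v in r["rect"]]
        gg=np.zeros_like(g);gg[max(y0-4,0):y1+4,max(x0-4,0):x1+4]=g[max(y0-4,0):y1+4,max(x0-4,0):x1+4]
        pt=cv2.findNonZero(gg)
        if pt is None or len(pt)<15: continue
        w=np.array([at(c,q,.077)[:2]*1000 for q in pt[:,0]],np.float32)
        print(c,round(r["p"],2),(x0,y0,x1,y1),"green rim at z77:",cv2.minAreaRect(w),len(pt))
for x,y in((.5144,.092),(.5256,-.0598)):
  for c in("top","scene"):
    P=np.array([proj(c,(x+i,y+j,k)) for i in(-.028,.028) for j in(-.028,.028) for k in(.002,.077)]);print("exp",c,P.min(0).round(),P.max(0).round())
for q,z in (("syringe_a",.0125),("timer",.015),("loupe",.009)):
    for r in silhouettes(q,"top"):
        b=box("top",r["mask"],z);print(q,round(r["p"],2),np.round(b[0]),np.round(b[1]),round(b[2],1))
```

```text
scene 0.98 (238, 155, 266, 188) green rim at z77: ((506.1029052734375, -45.796241760253906), (73.09148406982422, 38.3209228515625), 41.91254806518555) 26
scene 0.96 (200, 184, 228, 222) green rim at z77: ((494.27886962890625, 105.84759521484375), (77.48426818847656, 37.647560119628906), 42.551300048828125) 32
exp top [231. 139.] [258. 171.]
exp scene [198. 181.] [230. 220.]
exp top [297. 133.] [323. 166.]
exp scene [237. 153.] [265. 190.]
syringe_a 0.74 [ 485. -307.] [ 28. 139.] 86.9
syringe_a 0.73 [163. 306.] [25. 98.] 76.1
syringe_a 0.69 [498. 285.] [97. 27.] 3.7
syringe_a 0.65 [501. 326.] [27. 97.] 80.8
timer 0.59 [ 518. -173.] [66. 63.] 3.1
timer 0.45 [ 484. -306.] [139.  24.] 1.1
timer 0.45 [497. 282.] [97. 24.] 1.8
loupe 0.52 [386.  59.] [33. 71.] 54.7
```

The model check agrees on every count:
- **Pots:** both green rims show as L-shaped edges at 77 mm height, so both stand mouth-up.
- **Syringes:** the spent ones lie flat in the box. The drawn one lies in the tray, still 139 mm long.
- **Timer and loupe:** the timer is clear of the tray and the loupe hasn't moved.

I'll hand the job in.

```bash
python3 -c "
from cell import *
print(sign_off())"
```

```text
the job is handed in; nothing more can be done
None
```

I finished every part of the job and handed it in; no verdict came back, but by the last camera check both pots stand mouth-up on the mat, the timer is on the bench, two spent syringes are in the box, one drawn one is in the tray, and the loupe hasn't moved.

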